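# Wedge up the levelling plate and hold it

## Robot

A 6-joint arm with a two-finger parallel gripper is mounted at the origin on a cart in front of the work surface, level with it; the furniture and walls round the work are solid. World frame = base frame: x ahead of the robot, y to its left, z up, the work surface at z = 0. Lengths are in m, angles in rad, forces in N, time in s.
With the tool pointing down it reaches from about 0.35 to 0.775 m from the base axis. Payload 5.5 kg.
Tool frame: the origin (TCP) lies at the very end of the fingers, on their centre line; the grasp point (between the pads) lies 19 mm behind it; x points along the fingers, y is the direction in which the jaws open and shut, and the axes are right-handed (so a half turn about x gives the same grasp; the last joint's range is limited). The gripper opens to 85 mm and grips with 20 to 120 N. Pads are 22 mm wide; open, the fingers measure 114 mm over their backs; the gripper's body (76 mm by 85 mm) begins 54 mm behind the grasp point. The pads swing forward as they close: fully open they stand 13 mm farther back than shut.
Start: joints at [-1.442, 0.313, 0.046, 1.304, 0, 1.431], TCP at [0.153, -0.554, 0.231] pointing down, gripper open.
Joint ranges: [-2.76, 2.76], [-0.86, 1.69], [-1.03, 1.26], [-2.2, 2.34], [-1.47, 1.5], [-3.14, 3.14]. Speed limits (rad/s): [2.57, 2.57, 3.14, 3.14, 3.14, 3.14].

## Interface

Orientations are given as a unit quaternion [w, x, y, z].
In Python, from workcell import env gives the robot as it stands.
- The arm moves only by the tool drive_tool, never from a script. Its argument "plan" is a list that holds one entry, the list of rows, each a list of 7 numbers: the shift along the tool's x, y, z in cm, then the turn, a rotation vector about the tool's x, y, z in degrees, then the opening, from 0 (shut) to 1 (fully open). In form: [[[tx, ty, tz, wx, wy, wz, fingers], ...]]. A call has exactly 5 rows; each row shifts and turns the commanded pose from where the row before left it, along the tool's axes as they then stand; what a row does not reach is not made up. A row lasts 1/12 s, in which the tool goes at most 41.7 mm and 7.16 degrees, less where a joint would pass 70% of its speed; a pose out of reach is approached as far as the arm can. A call with a gripper value outside its range is refused whole. The fingers move at their own pace and stop on an object; "squeeze" is the grip in N (left out, the last holds). Time passes only in rows, so rows that do not move let the fingers close, or fill a call up. It gives the time, the measured TCP pose, the force and the opening at its end, in the units of the state.
- env.get_state(): the state, without advancing time (a new reading comes with each control period).
- env.read_camera(name): name is "scene" or "top"; returns the picture (384x512x3 uint8, red, green, blue); there is no depth.
- env.camera_model(name): a dict with "camera_matrix" (3x3 intrinsics, pixels), "k1" (the pictures are not rectified: a ray, as slopes to the right and down, at radius r is drawn at 1 + k1 r^2 times it, then the intrinsics apply), "camera_from_world" (4x4, takes a point from world to camera coordinates). Camera axes: x right, y down, z forward; pixel columns grow to the right and rows downward; lengths in m; the calibration is good to about 2 mm. A picture is of the moment at which its call begins. camera_model takes no time and is no camera call.
- env.hand_in(): hands the job in, once; it reports no verdict.
The state is a dict: "clock": time; "joint_pos": joint angles; "qvel": joint speeds; "tau": joint torques, N m; "tcp_pos": TCP position; "orientation": TCP orientation; "wrist_force": force on the tool from outside, world axes, zero at the start; "ft_torque": the same for the moment, N m; "finger_gap": finger opening in m.
Only numpy, scipy, OpenCV 4.12 (cv2) and the standard library are available. Lean on these libraries where they do the work, as an engineer would, in place of code of your own. Each camera call takes 0.05 s, during which the arm holds its last target.

## Task

Slide the draught shield's door fully open, then take the tapered wedge (not the flat spacer block, which looks like it but has no taper) by its upright post and push it flat along the bench, thin end first, through the doorway under the front edge of the levelling plate until that edge has just lifted off its rests, by about 4 mm. Leave the door open, the petri dish lying where it is on the plate and everything else undisturbed; finish while still gripping the wedge there, with the plate's front edge carried by the wedge alone.

Things in the scene. Friction and masses are not known exactly. Their poses are not given: they have to be found in the camera images.
- shield: open-topped draught shield fixed to the bench: clear walls, aluminium frame, 150 deep (x) x 250 wide (y) x 72 mm high. Origin on the bench at its centre, front to its own -x. Front: left half (+y) a fixed clear pane; right half (y -117 to 0 mm) a doorway without sill, closed by the hung sliding door; a track bar 62 to 75 mm above the bench spans the front
- door (a joint): clear sliding door of the shield, in a plane 86 mm in front of the shield's origin; 0 = shut, 0.105 m = fully open (it slides to the shield's +y, in front of the fixed pane). Slides against about 1 N of friction and stays where it is left
- door_grip (a point): point to grip on the door: a grey upright tab on the middle of the door's top edge, 12 mm thick (along the shield's x), 44 mm wide (y), from 71 to 115 mm above the bench; this point is 102 mm above the bench. It moves with the door
- plate (a joint): tilt (rad) of the aluminium levelling plate in the shield, 115 (x) x 200 (y) x 10 mm, 0.4 to 0.8 kg, hinged at its back edge 60 mm behind the shield's origin; 0 = level on two rests (16 mm square) at its front corners, 90 mm either side of the middle; underside 9 mm over the bench, free between the rests. Grows as the front edge rises: 0.035 = 4 mm. It falls back freely
- plate_edge (a point): lower front edge of the plate, at the middle of the doorway (58 mm to the right of the shield's centre, 55 mm in front of the shield's origin, 9 mm above the bench when the plate lies on its rests)
- wedge: loose plain steel wedge, 128 x 34 mm, 0.15 kg. Origin on its underside below the middle of its post; thin end to its +x. Flat top 17 mm high from x = -18 to +40 mm; from +40 to +110 mm the top slopes evenly from 17 to 3 mm (1 in 5). The upright post at x = 0 is 26 mm (x) by 16 mm (y) and stands from 17 to 75 mm above the underside
- wedge_grip (a point): middle of the wedge's post, 55 mm above its underside: the place to grip
- wedge_tip (a point): the thin end of the wedge, at its underside, 110 mm ahead of the post
- spacer: loose flat spacer block, plain steel, 128 x 34 x 17 mm with the same post as the wedge but no taper. Not to be used. Origin on its underside, under its post
- dish: loose petri dish, 62 mm across, 14 mm high, lying on the levelling plate (top of the plate 19 mm above the bench). Origin at the centre of its underside
- timer_box: loose lab timer, 66x64x18 mm, lying in front of the shield, to the left of the doorway; bystander. Origin at the centre of its underside
- tips: loose pink tip box, 133x88x92 mm, to the left of the shield; bystander. Origin at the centre of its underside
- tube_big: loose conical tube with a screw cap, lying, 113 mm long, 35 mm thick, to the right; bystander. Origin under its centre

How it is judged:
On the way, in this order (a step that is already met when the one before it is completed fails the run):
1. the door is slid fully open (at least 95 of 105 mm) while the plate still lies on its rests (value of joint door above 0.095 m and value of joint plate below 0.006 rad), for 0.2 s.
2. the wedge, gripped, lifts the plate's front edge off its rests by 2 to 6.5 mm (value of joint plate between 0.0174 and 0.0565 rad and contact force between wedge and plate above 0.5 N and contact force between the fingers and wedge above 2 N), for 0.3 s.
At the end, for the whole second after the job is handed in: Door at least 90 mm open; plate edge 2 to 6.5 mm off its rests, carried by the wedge (over 0.5 N), touched by neither robot nor spacer; wedge flat on the bench (within 6 mm, 0.08 rad), at rest, gripped by the fingers (over 2 N); petri dish still on the plate (all of step 2 and value of joint door above 0.09 m and contact force between each of the arm, the fingers, spacer and plate below 0.3 N and height (world z) of wedge below 0.006 m and angle between wedge's own z axis and vertical below 0.08 rad and linear speed of wedge below 0.01 m/s and velocity of joint plate below 0.05 rad/s and z of dish in the frame of shield above 0.015 m); the arm keeps its last pose, push and grip.
It fails at once if the petri dish is shifted more than 20 mm (distance of dish from where it was at the start of the episode above 0.02 m).
It fails at once if the spacer block is moved more than 30 mm (distance of spacer from where it was at the start of the episode above 0.03 m).
It fails at once if a bystander (timer, tip box, conical tube) is moved more than 30 mm (distance of any of timer_box, tips, tube_big from where it was at the start of the episode above 0.03 m).
It also fails if it takes over 54 s, if anything falls off the work surface, if the arm or the gripper's body presses on something with over 40 N, if the wrist force passes 120 N, or if a joint passes its speed limit or range.

## Working session

There is one attempt and no reset: what is moved stays moved. The work goes in short steps, Python scripts to look and compute and a tool call to move; the robot and the scene stay as the last step left them, time stands still between calls to the robot, and variables do not carry over. Pictures are saved under pics/ and viewed, and the job is handed in when it is done.

Besides the shell and the picture viewer there is one more tool, called after "Emit:" as a command line: name --argument value ..., lists and objects as JSON in quotes. drive_tool: Moves the arm, as the interface text tells. Its arguments: {"type":"object","properties":{"plan":{"type":"array","items":{"type":"array","items":{"type":"array","items":{"type":"number"}}}},"squeeze":{"type":"number"}},"required":["plan"]}

```bash
mkdir -p pics; ls; python3 - <<'E'
from workcell import env
import cv2,json
for n in("scene","top"):
    im=env.read_camera(n); cv2.imwrite(f"pics/{n}0.png",cv2.cvtColor(im,cv2.COLOR_RGB2BGR))
    m=env.camera_model(n);print(n,m)
print(env.get_state())
E
```

```text
pics
scene {'camera_matrix': array([[396.40045713,   0.        , 250.06537189],
       [  0.        , 396.40045713, 193.70593067],
       [  0.        ,   0.        ,   1.        ]]), 'k1': -0.09464207987932065, 'camera_from_world': array([[-0.54431395, -0.83884394, -0.00794773,  0.26985948],
       [-0.37645963,  0.25272401, -0.89129609,  0.29989653],
       [ 0.74966691, -0.4821529 , -0.45335208,  0.85928487],
       [ 0.        ,  0.        ,  0.        ,  1.        ]])}
top {'camera_matrix': array([[444.86282108,   0.        , 257.87405342],
       [  0.        , 444.86282108, 201.00406831],
       [  0.        ,   0.        ,   1.        ]]), 'k1': 0.03544555496934226, 'camera_from_world': array([[-0.01660185, -0.99965674, -0.02026771, -0.00630332],
       [-0.99619518,  0.01827203, -0.08521319,  0.54476974],
       [ 0.08555427,  0.01877589, -0.99615658,  1.29636557],
       [ 0.        ,  0.        ,  0.        ,  1.        ]])}
{'clock': 0.1, 'joint_pos': array([-1.44159826e+00,  3.13863778e-01,  4.50787340e-02,  1.30361648e+00,
       -1.96041067e-05,  1.43118501e+00]), 'qvel': array([ 0.00132779, -0.00230354,  0.00199256,  0.00047616,  0.00092973,
       -0.00186414]), 'tau': array([ 1.79377890e-03, -4.81724954e+01,  2.99244815e+01,  1.26836705e-02,
       -1.17769750e-04, -1.04023670e-05]), 'tcp_pos': array([ 0.15262827, -0.55388597,  0.23052739]), 'orientation': array([-0.09418501, -0.70072538, -0.09532012,  0.70073333]), 'wrist_force': array([ 0.80192674, -0.58973835,  0.03320146]), 'ft_torque': array([-0.02425626,  0.00679129,  0.00649893]), 'finger_gap': 0.08512189949629645}
```

View pics/scene0.png

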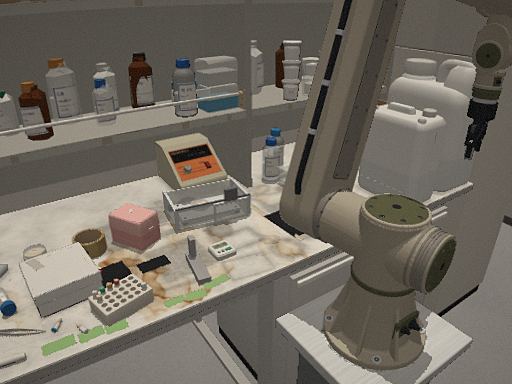

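View pics/top0.png

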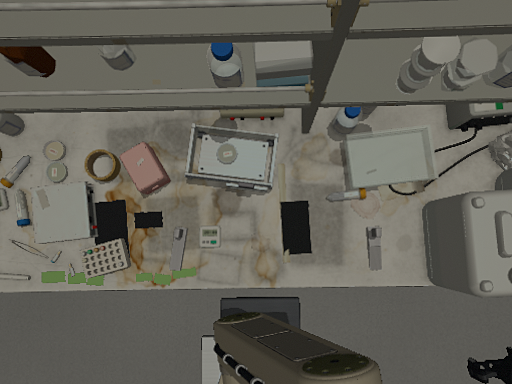

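```bash
python3 - <<'E'
import cv2
t=cv2.imread("pics/top0.png");s=cv2.imread("pics/scene0.png")
def c(im,x0,y0,x1,y1,k,n): cv2.imwrite(f"pics/{n}.png",cv2.resize(im[y0:y1,x0:x1],None,fx=k,fy=k,interpolation=cv2.INTER_CUBIC))
c(t,160,115,300,215,5.5,"c_shield")
c(t,150,210,250,285,8,"c_w1")
c(t,330,210,430,285,8,"c_w2")
c(s,150,170,260,290,5,"c_s")
E
```

```text
(no output)
```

View pics/c_shield.png

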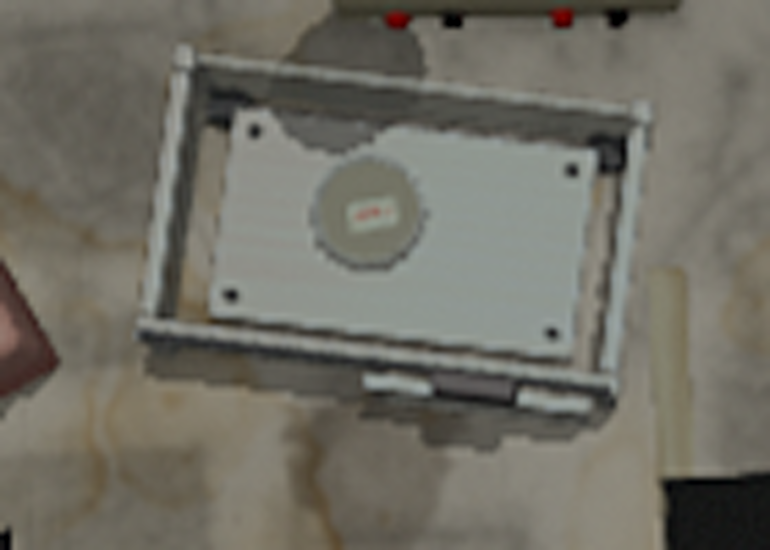

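View pics/c_w1.png

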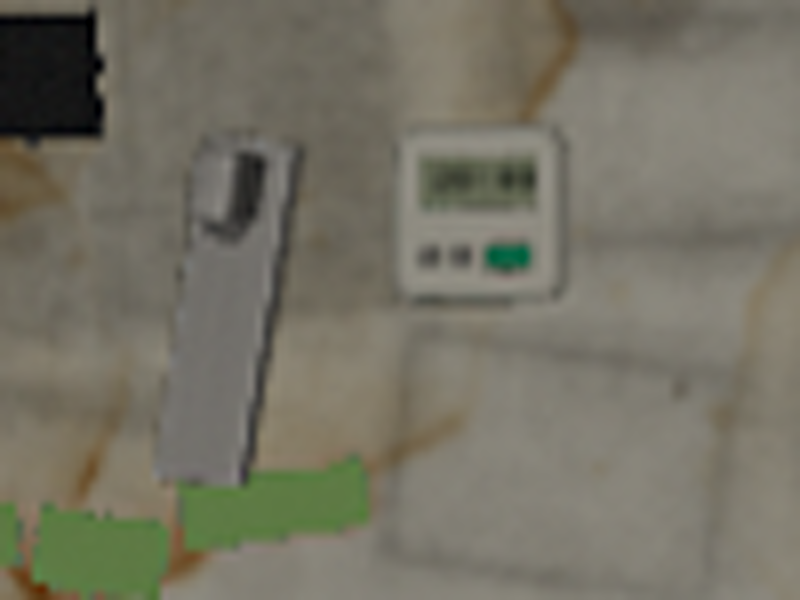

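View pics/c_w2.png

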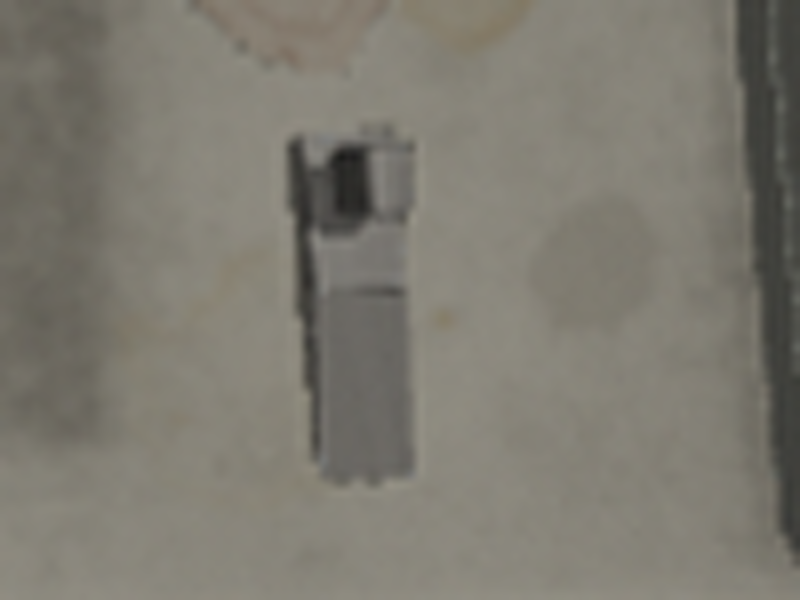

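View pics/c_s.png

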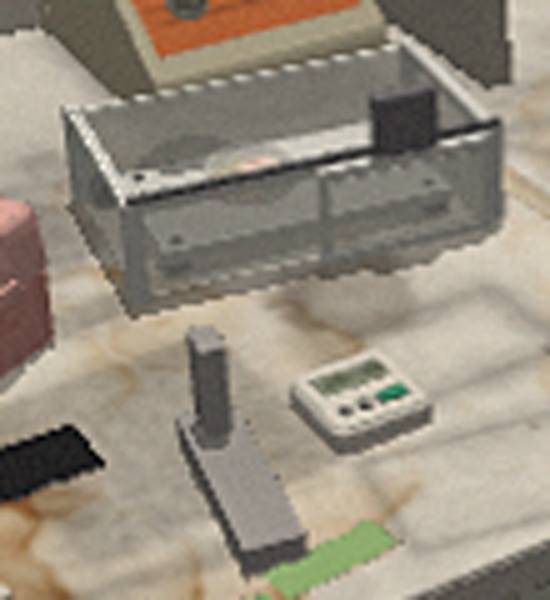

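```bash
cat > h.py <<'E'
import numpy as np,cv2
from workcell import env
def ray(cam,px):
    m=env.camera_model(cam);K=m["camera_matrix"];T=m["camera_from_world"];k=m["k1"]
    xd=np.array([(px[0]-K[0,2])/K[0,0],(px[1]-K[1,2])/K[1,1]]);u=xd.copy()
    for _ in range(20):u=xd/(1+k*(u@u))
    R=T[:3,:3];return -R.T@T[:3,3],R.T@np.array([u[0],u[1],1])
def onz(cam,px,z):
    o,d=ray(cam,px);return o+d*(z-o[2])/d[2]
def proj(cam,P):
    m=env.camera_model(cam);K=m["camera_matrix"];T=m["camera_from_world"]
    c=T[:3,:3]@np.asarray(P)+T[:3,3];u=c[:2]/c[2];u=u*(1+m["k1"]*(u@u));return K[:2,:2]@u+K[:2,2]
def snap(n,name,box=None,k=4):
    im=cv2.cvtColor(env.read_camera(n),cv2.COLOR_RGB2BGR);cv2.imwrite(f"pics/{name}_full.png",im)
    if box:
        x0,y0,x1,y1=box;im=cv2.resize(im[y0:y1,x0:x1],None,fx=k,fy=k,interpolation=cv2.INTER_CUBIC)
    cv2.imwrite(f"pics/{name}.png",im)
E
python3 - <<'E'
from h import *
np.set_printoptions(precision=4,suppress=True)
f=lambda x,y,x0,y0,k:((x+.5)/k-.5+x0,(y+.5)/k-.5+y0)
sh=lambda x,y:f(x,y,160,115,5.5)
for nm,z,pts in [("frame",.072,[(183,48),(652,105),(138,328),(615,388)]),("plate",.019,[(232,108),(598,150),(573,355),(210,315)]),("tab",.115,[(435,390),(515,395)]),("dish",.033,[(370,212)])]:
    for p in pts: print(nm,p,onz("top",sh(*p),z))
w=lambda x,y:f(x,y,330,210,8)
print("wedge top post");
for p in [(372,148),(413,148),(410,218),(370,210)]: print(onz("top",w(*p),.075))
print("thin end",[onz("top",w(*p),.003) for p in[(320,483),(412,480)]])
print("ridge",[onz("top",w(*p),.017) for p in[(320,291),(406,291)]])
E
```

```text
frame (183, 48) [0.7701 0.1682 0.072 ]
frame (652, 105) [ 0.7344 -0.0785  0.072 ]
frame (138, 328) [0.6216 0.1926 0.072 ]
frame (615, 388) [ 0.5853 -0.0562  0.072 ]
plate (232, 108) [0.7503 0.1502 0.019 ]
plate (598, 150) [ 0.7228 -0.0501  0.019 ]
plate (573, 355) [ 0.6102 -0.0345  0.019 ]
plate (210, 315) [0.6359 0.163  0.019 ]
tab (435, 390) [0.5808 0.0349 0.115 ]
tab (515, 395) [ 0.5775 -0.0054  0.115 ]
dish (370, 212) [0.6883 0.0738 0.033 ]
wedge top post
[ 0.4577 -0.3479  0.075 ]
[ 0.4574 -0.3622  0.075 ]
[ 0.433  -0.3601  0.075 ]
[ 0.436  -0.3463  0.075 ]
thin end [array([ 0.3363, -0.3414,  0.003 ]), array([ 0.337, -0.375,  0.003])]
ridge [array([ 0.4069, -0.341 ,  0.017 ]), array([ 0.4064, -0.3722,  0.017 ])]
```

```bash
cat >> h.py <<'E'
from scipy.spatial.transform import Rotation as Ro
S0=np.array([.6777,.057]);SY=-0.1414
def s2w(x,y,z=0,S=None,yaw=None):
    S=S0 if S is None else S;yaw=SY if yaw is None else yaw
    c,s=np.cos(yaw),np.sin(yaw);return np.array([S[0]+c*x-s*y,S[1]+s*x+c*y,z])
def pose():
    s=env.get_state();q=s["orientation"];return s,s["tcp_pos"],Ro.from_quat([q[1],q[2],q[3],q[0]])
def down(yawdeg):
    a=np.radians(yawdeg);y=np.array([np.cos(a),np.sin(a),0]);x=np.array([0,0,-1.]);return Ro.from_matrix(np.c_[x,y,np.cross(x,y)])
def yaw(R):
    y=R.as_matrix()[:,1];return np.degrees(np.arctan2(y[1],y[0]))
def plan(tp,yawd,n,keepR=False):
    """rows from measured pose to target, n rows; shift in tool axes as they stand before each row"""
    s,p,R=pose();G=R if keepR else down(yawd);rv=(R.inv()*G).as_rotvec()
    print("now",p.round(4),"yaw",round(yaw(R),2),"q",s["joint_pos"].round(2),"t",s["clock"],"gap",round(s["finger_gap"],4),"F",s["wrist_force"].round(1))
    print("total turn deg",np.degrees(rv).round(1),"dist",np.linalg.norm(tp-p).round(4))
    st=Ro.from_rotvec(rv/n);d=(np.asarray(tp)-p)/n
    for i in range(n):
        print([*(R.inv().apply(d)*100).round(2).tolist(),*np.degrees(rv/n).round(2).tolist()]);R=R*st
E
python3 - <<'E'
from h import *
np.set_printoptions(precision=4,suppress=True)
s,p,R=pose();print(R.as_matrix(),yaw(R))
for x in(-.092,-.08):
  for y in (-.036,-.080):
    for z in(.115,): 
      a=proj("scene",s2w(x,y,z));b=proj("top",s2w(x,y,z))
      print(x,y,z,(a-[150,170]+.5)*5,(b-[160,115]+.5)*5.5)
for x,y,z in[(-.075,-.125,.0),(-.075,.125,0),(-.08,.125,.075),(-.08,-.125,.075)]: print((proj("scene",s2w(x,y,z))-[150,170]+.5)*5)
T=s2w(-.086,-.058);print("grip",T)
plan(np.r_[T[:2],.2],-8.1,20); plan(np.r_[T[:2],.2],171.9,20)
E
```

```text
[[-0.0002  0.2656 -0.9641]
 [ 0.0016 -0.9641 -0.2656]
 [-1.     -0.0016 -0.0002]] -74.5983464304032
-0.092 -0.036 0.115 [379.4341 100.2636] [436.5964 388.9206]
-0.092 -0.08 0.115 [444.6696  86.7002] [523.2596 399.5294]
-0.08 -0.036 0.115 [372.3215  92.576 ] [439.6406 365.4418]
-0.08 -0.08 0.115 [437.137   79.2162] [526.2397 376.0184]
[500.0035 218.4297]
[136.613  304.2974]
[127.2546 203.09  ]
[502.2397 121.5684]
grip [0.5844 0.0117 0.    ]
now [ 0.1526 -0.5539  0.2305] yaw -74.6 q [-1.44  0.31  0.05  1.3  -0.    1.43] t 0.1 gap 0.0851 F [ 0.8 -0.6  0. ]
total turn deg [-66.5  -0.1   0.1] dist 0.7122
[0.16, -2.15, -2.83, -3.32, -0.0, 0.0]
[0.16, -1.98, -2.95, -3.32, -0.0, 0.0]
[0.16, -1.81, -3.06, -3.32, -0.0, 0.0]
[0.16, -1.63, -3.16, -3.32, -0.0, 0.0]
[0.16, -1.44, -3.25, -3.32, -0.0, 0.0]
[0.16, -1.25, -3.33, -3.32, -0.0, 0.0]
[0.15, -1.06, -3.4, -3.32, -0.0, 0.0]
[0.15, -0.86, -3.45, -3.32, -0.0, 0.0]
[0.15, -0.66, -3.5, -3.32, -0.0, 0.0]
[0.15, -0.45, -3.53, -3.32, -0.0, 0.0]
[0.15, -0.25, -3.55, -3.32, -0.0, 0.0]
[0.15, -0.04, -3.56, -3.32, -0.0, 0.0]
[0.15, 0.17, -3.55, -3.32, 
[... 460 characters left out ...]
5.68, 0.0, 0.0]
[0.16, -2.42, -2.61, 5.68, 0.0, 0.0]
[0.16, -2.67, -2.35, 5.68, 0.0, 0.0]
[0.16, -2.89, -2.08, 5.68, 0.0, 0.0]
[0.16, -3.08, -1.78, 5.68, 0.0, 0.0]
[0.16, -3.24, -1.47, 5.68, 0.0, 0.0]
[0.16, -3.37, -1.14, 5.68, 0.0, 0.0]
[0.16, -3.47, -0.8, 5.68, 0.0, 0.0]
[0.16, -3.53, -0.46, 5.68, 0.0, 0.0]
[0.16, -3.56, -0.1, 5.68, 0.0, 0.0]
[0.16, -3.55, 0.25, 5.68, 0.0, 0.0]
[0.16, -3.51, 0.6, 5.68, 0.0, 0.0]
[0.16, -3.43, 0.94, 5.68, 0.0, 0.0]
[0.15, -3.32, 1.28, 5.68, 0.0, 0.0]
[0.15, -3.18, 1.6, 5.68, 0.0, 0.0]
[0.15, -3.0, 1.9, 5.68, 0.0, 0.0]
[0.15, -2.8, 2.19, 5.68, 0.0, 0.0]
[0.15, -2.57, 2.46, 5.68, 0.0, 0.0]
[0.15, -2.32, 2.7, 5.68, 0.0, 0.0]
[0.15, -2.04, 2.92, 5.68, 0.0, 0.0]
```

Emit:
drive_tool --plan '[[[0,-2.15,-2.83,-3.3,0,0,1],[0,-2,-2.95,-3.3,0,0,1],[0,-1.8,-3.05,-3.3,0,0,1],[0,-1.63,-3.16,-3.3,0,0,1],[0,-1.45,-3.25,-3.3,0,0,1]]]' --squeeze 60

```text
clock: 0.52
tcp_pos: [0.261, -0.4115, 0.2308]
orientation: [-0.195, -0.68, -0.195, 0.68]
wrist_force: [1.5, -0.2, -0.7]
finger_gap: 0.0854
```

Emit:
drive_tool --plan '[[[0,-1.25,-3.33,-3.3,0,0,1],[0,-1.05,-3.4,-3.3,0,0,1],[0,-0.85,-3.45,-3.3,0,0,1],[0,-0.65,-3.5,-3.3,0,0,1],[0,-0.45,-3.5,-3.3,0,0,1]]]'

```text
clock: 0.93
tcp_pos: [0.3695, -0.2707, 0.2311]
orientation: [-0.291, -0.645, -0.291, 0.645]
wrist_force: [0.7, 0.5, 0.4]
finger_gap: 0.0853
```

Emit:
drive_tool --plan '[[[0,-0.25,-3.5,-3.3,0,0,1],[0,-0.05,-3.5,-3.3,0,0,1],[0,0.15,-3.5,-3.3,0,0,1],[0,0.35,-3.5,-3.3,0,0,1],[0,0.6,-3.5,-3.3,0,0,1]]]'

```text
clock: 1.35
tcp_pos: [0.4767, -0.1314, 0.231]
orientation: [-0.38, -0.596, -0.38, 0.596]
wrist_force: [0.5, -0.4, 0.2]
finger_gap: 0.0858
```

```bash
python3 - <<'E'
from h import *
T=s2w(-.086,-.058);plan(np.r_[T[:2],.15],-8.1,10)
E
```

```text
now [ 0.4767 -0.1314  0.231 ] yaw -24.93 q [-0.43  0.16 -0.16  1.26 -0.    1.57] t 1.35 gap 0.0858 F [ 0.5 -0.4  0.2]
total turn deg [-16.8   0.    0. ] dist 0.1966
[0.81, 0.37, -1.75, -1.68, 0.0, 0.0]
[0.81, 0.43, -1.74, -1.68, 0.0, 0.0]
[0.81, 0.48, -1.73, -1.68, 0.0, 0.0]
[0.81, 0.53, -1.71, -1.68, 0.0, 0.0]
[0.81, 0.58, -1.7, -1.68, 0.0, 0.0]
[0.81, 0.63, -1.68, -1.68, 0.0, 0.0]
[0.81, 0.67, -1.66, -1.68, 0.0, 0.0]
[0.81, 0.72, -1.64, -1.68, 0.0, 0.0]
[0.81, 0.77, -1.62, -1.68, 0.0, 0.0]
[0.81, 0.82, -1.59, -1.68, 0.0, 0.0]
```

Excellent tracking. Continue to above the tab.

Emit:
drive_tool --plan '[[[0.3,0.8,-3.5,-3.4,0,0,1],[0.3,0.95,-3.45,-3.4,0,0,1],[0.4,1.15,-3.35,-3.4,0,0,1],[0.4,1.35,-3.3,-3.3,0,0,1],[0.6,1.5,-3.2,-3.3,0,0,1]]]'

```text
clock: 1.77
tcp_pos: [0.5848, 0.0104, 0.211]
orientation: [-0.463, -0.534, -0.463, 0.534]
wrist_force: [-0.1, -0.8, 0.6]
finger_gap: 0.0854
```

```bash
python3 - <<'E'
from h import *
T=s2w(-.086,-.056);plan(np.r_[T[:2],.083],-8.1,5)
snap("top","t1",(160,100,320,220),5);snap("scene","s1",(140,150,280,260),5)
E
```

```text
now [0.5848 0.0104 0.211 ] yaw -8.12 q [-0.12  0.34  0.03  1.26 -0.    1.59] t 1.7667 gap 0.0854 F [-0.1 -0.8  0.6]
total turn deg [-0.  0. -0.] dist 0.128
[2.56, -0.01, -0.07, -0.0, 0.0, -0.0]
[2.56, -0.01, -0.07, -0.0, 0.0, -0.0]
[2.56, -0.01, -0.07, -0.0, 0.0, -0.0]
[2.56, -0.01, -0.07, -0.0, 0.0, -0.0]
[2.56, -0.01, -0.07, -0.0, 0.0, -0.0]
```

View pics/s1.png

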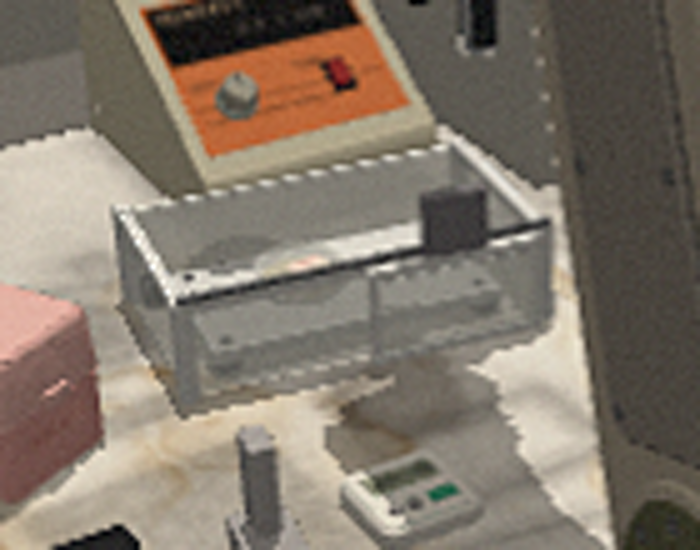

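View pics/t1.png

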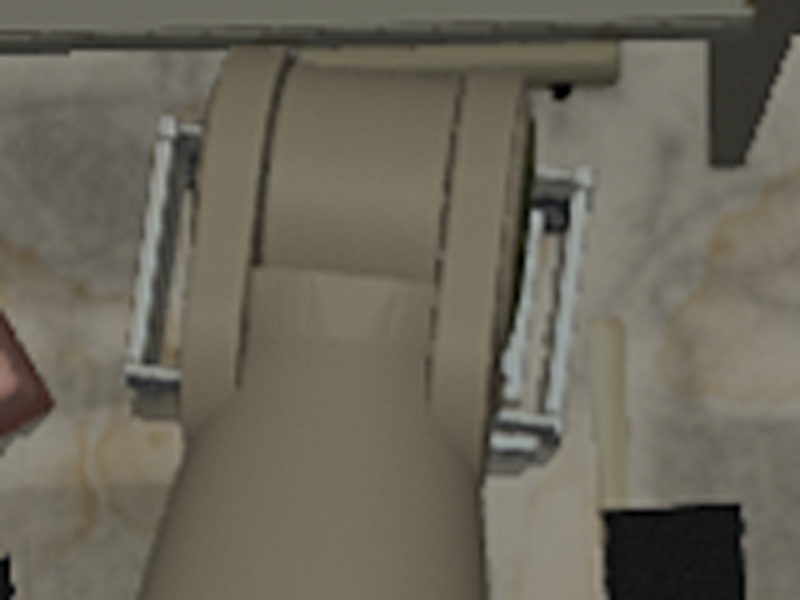

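View pics/s1_full.png

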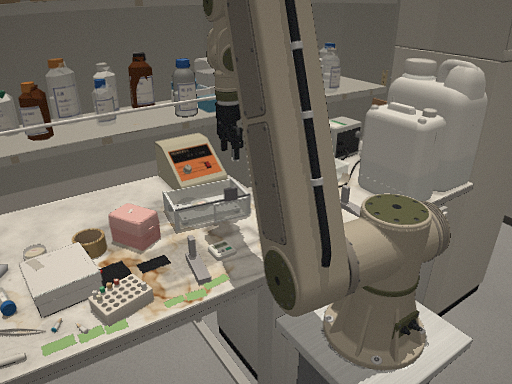

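```bash
python3 - <<'E'
from h import *
s,p,R=pose()
print(proj("scene",p),proj("scene",s2w(-.086,-.058,.115)),proj("scene",[0,0,0.2]))
m=env.camera_model("scene")["camera_from_world"];print(-m[:3,:3].T@m[:3,3])
E
```

```text
[229.8873451  159.39696092] [231.21671247 187.42595059] [386.49812451 255.56643672]
[-0.38439022  0.56488562  0.65899996]
```

Emit:
drive_tool --plan '[[[3,0,0,0,0,0,1],[3,0,0,0,0,0,1],[2.5,0,-0.1,0,0,0,1],[2.2,0,-0.1,0,0,0,1],[2,0,0,0,0,0,1]]]'

```text
clock: 2.28
tcp_pos: [0.5829, 0.0103, 0.0824]
orientation: [-0.462, -0.534, -0.463, 0.536]
wrist_force: [-0.2, -0.7, -0.0]
finger_gap: 0.0854
```

Emit:
drive_tool --plan '[[[0,0,0,0,0,0,0],[0,0,0,0,0,0,0],[0,0,0,0,0,0,0],[0,0,0,0,0,0,0],[0,0,0,0,0,0,0]]]' --squeeze 30

```text
clock: 2.7
tcp_pos: [0.5854, 0.0103, 0.086]
orientation: [0.463, 0.536, 0.462, -0.534]
wrist_force: [0.5, 1.3, -0.6]
finger_gap: 0.0257
```

```bash
python3 - <<'E'
from h import *
s,p,R=pose();print(p,s["finger_gap"],s["wrist_force"])
a=[s2w(-.086,-.056)]
plan(p+s2w(0,.107)-s2w(0,0),-8.1,15)
snap("scene","s2",(180,110,280,240),5)
E
```

```text
[0.58541147 0.01029855 0.08601423] 0.02569340550207866 [ 0.45169949  1.28050778 -0.62054056]
now [0.5854 0.0103 0.086 ] yaw -8.31 q [-0.12  0.41 -0.18  0.98 -0.    1.6 ] t 2.7 gap 0.0257 F [ 0.5  1.3 -0.6]
total turn deg [-0.2  0.  -0.2] dist 0.107
[-0.0, -0.0, -0.71, -0.01, 0.0, -0.01]
[-0.0, -0.0, -0.71, -0.01, 0.0, -0.01]
[-0.0, -0.0, -0.71, -0.01, 0.0, -0.01]
[-0.0, -0.0, -0.71, -0.01, 0.0, -0.01]
[-0.0, -0.0, -0.71, -0.01, 0.0, -0.01]
[-0.0, -0.0, -0.71, -0.01, 0.0, -0.01]
[-0.0, -0.0, -0.71, -0.01, 0.0, -0.01]
[-0.0, -0.0, -0.71, -0.01, 0.0, -0.01]
[-0.0, -0.0, -0.71, -0.01, 0.0, -0.01]
[-0.0, -0.0, -0.71, -0.01, 0.0, -0.01]
[-0.0, -0.0, -0.71, -0.01, 0.0, -0.01]
[-0.0, -0.0, -0.71, -0.01, 0.0, -0.01]
[-0.0, -0.0, -0.71, -0.01, 0.0, -0.01]
[-0.0, -0.0, -0.71, -0.01, 0.0, -0.01]
[-0.0, -0.0, -0.71, -0.01, 0.0, -0.01]
```

View pics/s2.png

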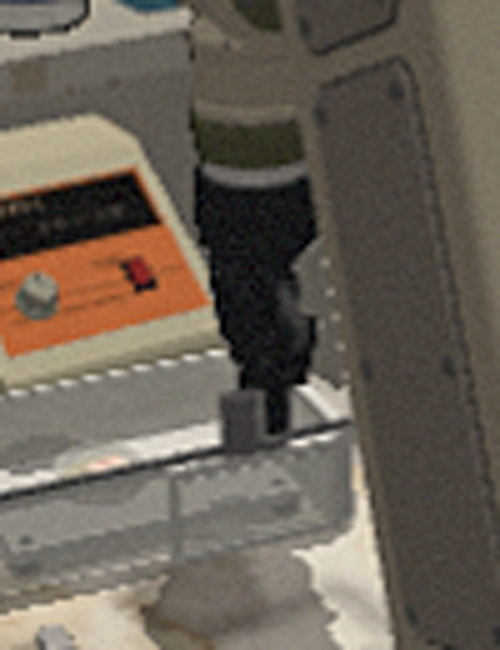

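Emit:
drive_tool --plan '[[[0,0,0,0,0,0,0],[0,0,0,0,0,0,0],[0,0,0,0,0,0,0],[0,0,0,0,0,0,0],[0,0,0,0,0,0,0]]]'

```text
clock: 3.17
tcp_pos: [0.5839, 0.0106, 0.0857]
orientation: [0.463, 0.535, 0.462, -0.535]
wrist_force: [-4.2, -0.5, 5.9]
finger_gap: 0.0115
```

Emit:
drive_tool --plan '[[[0,0,-0.6,0,0,0,0],[0,0,-0.9,0,0,0,0],[0,0,-1,0,0,0,0],[0,0,-1,0,0,0,0],[0,0,-1,0,0,0,0]]]'

```text
clock: 3.58
tcp_pos: [0.5903, 0.0554, 0.0857]
orientation: [-0.463, -0.535, -0.462, 0.535]
wrist_force: [-4.0, -1.0, 6.4]
finger_gap: 0.0112
```

Emit:
drive_tool --plan '[[[0,0,-1,0,0,0,0],[0,0,-1,0,0,0,0],[0,0,-1,0,0,0,0],[0,0,-1,0,0,0,0],[0,0,-0.8,0,0,0,0]]]'

```text
clock: 4.0
tcp_pos: [0.5971, 0.1033, 0.0858]
orientation: [-0.463, -0.535, -0.463, 0.535]
wrist_force: [-4.0, -0.9, 6.6]
finger_gap: 0.0111
```

Emit:
drive_tool --plan '[[[0,0,-0.6,0,0,0,0],[0,0,-0.4,0,0,0,0],[0,0,-0.3,0,0,0,0],[0,0,0,0,0,0,0],[0,0,0,0,0,0,0]]]'

```text
clock: 4.42
tcp_pos: [0.5983, 0.1117, 0.0857]
orientation: [-0.464, -0.533, -0.46, 0.538]
wrist_force: [-6.9, -12.9, 8.4]
finger_gap: 0.0115
```

```bash
python3 - <<'E'
from h import *
s,p,R=pose();print(p,s["finger_gap"],s["wrist_force"],np.linalg.norm(p[:2]-[.5839,.0106]))
snap("scene","s3",(150,110,280,240),5)
E
```

```text
[0.59826773 0.11165955 0.08572219] 0.011498339580411304 [ -6.91234739 -12.88385444   8.40194467] 0.10207577512821299
```

View pics/s3.png

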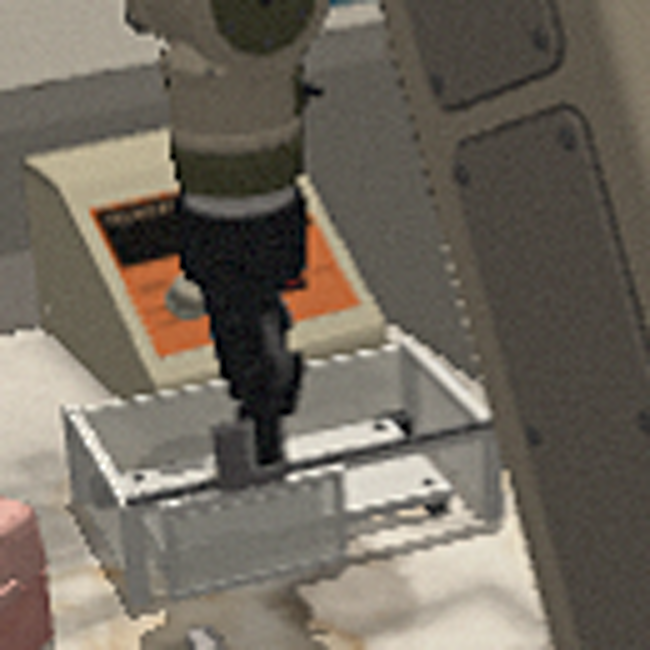

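Emit:
drive_tool --plan '[[[0,0,0.5,0,0,0,0],[0,0,0.4,0,0,0,0],[0,0,0,0,0,0,1],[0,0,0,0,0,0,1],[0,0,0,0,0,0,1]]]'

```text
clock: 4.88
tcp_pos: [0.5987, 0.1067, 0.0846]
orientation: [0.463, 0.535, 0.462, -0.535]
wrist_force: [0.5, 0.5, -0.3]
finger_gap: 0.0473
```

Emit:
drive_tool --plan '[[[0,0,0,0,0,0,1],[-0.5,0,0,0,0,0,1],[-2.5,0,0,0,0,0,1],[-3.5,0,0,0,0,0,1],[-3.5,0,0,0,0,0,1]]]'

```text
clock: 5.3
tcp_pos: [0.5972, 0.1067, 0.1845]
orientation: [-0.462, -0.534, -0.463, 0.536]
wrist_force: [1.0, 0.0, 0.6]
finger_gap: 0.0852
```

```bash
python3 - <<'E'
from h import *
plan(np.array([.446,-.354,.20]),-88,20)
snap("scene","s4",(150,150,280,240),5)
for y in (.025,.069): print((proj("scene",s2w(-.092,y,.115))-[150,150]+.5)*5)
E
```

```text
now [0.5972 0.1067 0.1845] yaw -8.28 q [ 0.04  0.39  0.05  1.23 -0.    1.76] t 5.3 gap 0.0852 F [1.  0.  0.6]
total turn deg [79.7  0.1  0.1] dist 0.4852
[-0.07, -0.42, 2.39, 3.99, 0.01, 0.01]
[-0.07, -0.25, 2.41, 3.99, 0.01, 0.01]
[-0.08, -0.08, 2.42, 3.99, 0.01, 0.01]
[-0.08, 0.09, 2.42, 3.99, 0.01, 0.01]
[-0.08, 0.26, 2.41, 3.99, 0.01, 0.01]
[-0.08, 0.42, 2.39, 3.99, 0.01, 0.01]
[-0.08, 0.59, 2.35, 3.99, 0.01, 0.01]
[-0.08, 0.75, 2.31, 3.99, 0.01, 0.01]
[-0.08, 0.91, 2.25, 3.99, 0.01, 0.01]
[-0.08, 1.06, 2.18, 3.99, 0.01, 0.01]
[-0.08, 1.21, 2.1, 3.99, 0.01, 0.01]
[-0.08, 1.35, 2.01, 3.99, 0.01, 0.01]
[-0.08, 1.49, 1.91, 3.99, 0.01, 0.01]
[-0.08, 1.62, 1.8, 3.99, 0.01, 0.01]
[-0.08, 1.74, 1.69, 3.99, 0.01, 0.01]
[-0.08, 1.85, 1.56, 3.99, 0.01, 0.01]
[-0.08, 1.96, 1.43, 3.99, 0.01, 0.01]
[-0.08, 2.05, 1.29, 3.99, 0.01, 0.01]
[-0.08, 2.14, 1.14, 3.99, 0.01, 0.01]
[-0.08, 2.21, 0.99, 3.99, 0.01, 0.01]
[286.20377893 219.66485836]
[216.91907627 234.09630394]
```

View pics/s4.png

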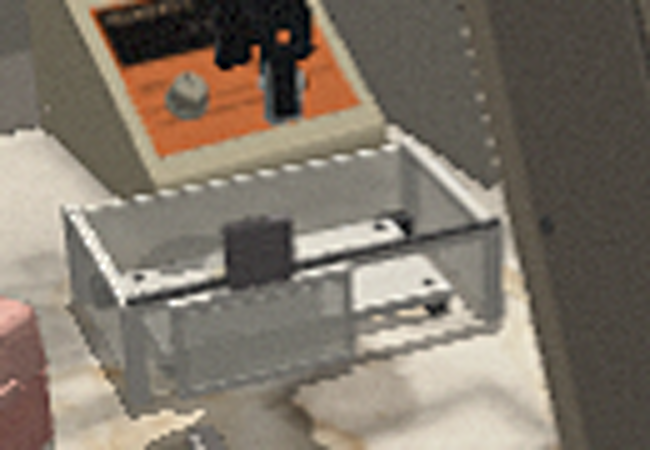

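```bash
python3 - <<'E'
from h import *
for n in("s1_full","s4_full"):
    g=cv2.cvtColor(cv2.imread(f"pics/{n}.png"),cv2.COLOR_BGR2GRAY)
    y0=186 if n[1]=="1" else 194
    for y in range(y0,y0+14,2): print(n,y,g[y,188:246].tolist())
E
```

```text
s1_full 186 [114, 116, 113, 140, 197, 203, 175, 138, 114, 133, 143, 139, 126, 120, 118, 126, 123, 121, 125, 123, 124, 125, 127, 125, 126, 124, 130, 118, 127, 125, 126, 126, 126, 123, 124, 123, 124, 125, 124, 133, 135, 133, 116, 110, 109, 114, 127, 124, 109, 106, 162, 215, 228, 197, 166, 182, 169, 145]
s1_full 188 [144, 134, 128, 122, 123, 120, 128, 123, 129, 124, 125, 127, 124, 123, 124, 127, 127, 121, 122, 122, 123, 122, 121, 124, 121, 123, 122, 125, 123, 123, 123, 123, 127, 127, 129, 123, 109, 104, 94, 82, 81, 84, 80, 85, 89, 94, 82, 65, 59, 94, 116, 108, 165, 214, 229, 206, 183, 187]
s1_full 190 [129, 129, 128, 127, 127, 124, 127, 125, 127, 122, 125, 127, 126, 128, 131, 124, 129, 128, 123, 125, 122, 127, 122, 125, 123, 122, 123, 121, 126, 127, 125, 125, 125, 131, 133, 112, 66, 59, 56, 60, 61, 55, 58, 56, 58, 58, 59, 53, 57, 99, 141, 133, 110, 108, 163, 213, 223, 203]
s1_full 192 [127, 126, 125, 123, 128, 123, 128, 123, 124, 125, 125, 123, 129, 127, 120, 126, 123, 123, 123, 121, 120, 122, 124, 127, 124, 129, 131, 128, 130, 132, 131, 129, 131, 135, 135, 120, 73, 55, 60, 61, 65, 64, 
[... 2207 characters left out ...]
129, 97, 97, 108, 137, 146, 179, 214, 216, 215, 214, 214, 220, 221, 222, 203, 154, 131, 131, 137, 140, 136, 137, 134, 133, 135]
s4_full 204 [210, 208, 207, 206, 205, 201, 179, 75, 61, 60, 65, 55, 59, 64, 62, 60, 61, 55, 52, 53, 65, 118, 177, 214, 247, 233, 190, 148, 136, 136, 130, 109, 161, 220, 223, 219, 221, 218, 221, 219, 211, 218, 218, 211, 212, 213, 220, 219, 220, 192, 140, 126, 122, 124, 140, 140, 135, 133]
s4_full 206 [163, 154, 113, 88, 49, 47, 36, 42, 60, 54, 58, 53, 59, 51, 58, 65, 87, 87, 84, 100, 108, 129, 113, 96, 100, 104, 119, 142, 130, 113, 110, 95, 165, 225, 216, 211, 215, 213, 213, 213, 215, 216, 218, 217, 214, 219, 171, 60, 131, 206, 229, 186, 129, 134, 135, 137, 136, 136]
```

```bash
python3 - <<'E'
from h import *
n=np.array([np.cos(SY),np.sin(SY),0]);ey=np.array([-np.sin(SY),np.cos(SY),0]);S=np.r_[S0,0]
def y(px,x):
    o,d=ray("scene",px);t=((S-o)@n+x)/(d@n);P=o+t*d;return (P-S)@ey,P[2]
print(y((236.6,192),-.092),y((207.9,199),-.092),y((223.6,192),-.092),y((194.2,200),-.092))
E
```

```text
(np.float64(-0.07332490253856286), np.float64(0.09834664597697984)) (np.float64(0.02244142920233228), np.float64(0.09529561560195066)) (np.float64(-0.029769525953758393), np.float64(0.10788354744099538)) (np.float64(0.06586182230274476), np.float64(0.10178342661828765))
```

Emit:
drive_tool --plan '[[[3.5,0,0,0,0,0,1],[3,0,0,0,0,0,1],[2,0,0,0,0,0,1],[1.5,0,0,0,0,0,1],[0,0,0,0,0,0,1]]]'

```text
clock: 5.77
tcp_pos: [0.5957, 0.1066, 0.0807]
orientation: [-0.461, -0.533, -0.464, 0.537]
wrist_force: [-0.6, 0.1, -0.9]
finger_gap: 0.0855
```

Emit:
drive_tool --plan '[[[0,0,0,0,0,0,0],[0,0,0,0,0,0,0],[0,0,0,0,0,0,0],[0,0,0,0,0,0,0],[0,0,0,0,0,0,0]]]'

```text
clock: 6.18
tcp_pos: [0.599, 0.1066, 0.0855]
orientation: [0.463, 0.535, 0.462, -0.534]
wrist_force: [0.7, 0.7, -0.0]
finger_gap: 0.0254
```

Emit:
drive_tool --plan '[[[0,0,0,0,0,0,0],[0,0,0,0,0,0,0],[0,0,0,0,0,0,0],[0,0,0,0,0,0,0],[0,0,-0.4,0,0,0,0]]]'

```text
clock: 6.6
tcp_pos: [0.5981, 0.1101, 0.0851]
orientation: [-0.462, -0.535, -0.462, 0.535]
wrist_force: [-4.0, -1.7, 5.9]
finger_gap: 0.0115
```

Emit:
drive_tool --plan '[[[0,0,-0.4,0,0,0,0],[0,0,-0.4,0,0,0,0],[0,0,-0.4,0,0,0,0],[0,0,0,0,0,0,0],[0,0,0,0,0,0,0]]]'

```text
clock: 7.02
tcp_pos: [0.5985, 0.1132, 0.085]
orientation: [-0.465, -0.531, -0.457, 0.541]
wrist_force: [-7.7, -29.9, 10.2]
finger_gap: 0.0116
```

Emit:
drive_tool --plan '[[[0,0,0,0,0,0,1],[0,0,0,0,0,0,1],[0,0,0,0,0,0,1],[0,0,0,0,0,0,1],[0,0,0,0,0,0,1]]]'

```text
clock: 7.43
tcp_pos: [0.6006, 0.123, 0.0843]
orientation: [0.463, 0.535, 0.463, -0.535]
wrist_force: [0.2, 0.1, 0.7]
finger_gap: 0.0716
```

Emit:
drive_tool --plan '[[[-1,0,0,0,0,0,1],[-3,0,0,0,0,0,1],[-3.5,0,0,0,0,0,1],[-3,0,0,0,0,0,1],[-2,0,0,0,0,0,1]]]'

```text
clock: 7.85
tcp_pos: [0.6016, 0.123, 0.2136]
orientation: [0.464, 0.536, 0.462, -0.533]
wrist_force: [-0.2, -0.5, -0.2]
finger_gap: 0.0853
```

```bash
python3 - <<'E'
from h import *
snap("scene","s5",(150,150,280,240),5)
g=cv2.cvtColor(cv2.imread("pics/s5_full.png"),cv2.COLOR_BGR2GRAY)
for r in (196,198,200):print(g[r,188:215].tolist())
plan(np.array([.446,-.354,.20]),-88,15)
E
```

```text
[125, 130, 133, 129, 105, 67, 76, 70, 67, 63, 67, 62, 66, 58, 57, 59, 58, 55, 73, 114, 133, 133, 129, 141, 156, 166, 189]
[109, 111, 116, 116, 107, 52, 55, 61, 60, 56, 56, 62, 56, 58, 59, 63, 62, 53, 95, 179, 226, 220, 219, 219, 222, 222, 220]
[110, 113, 116, 122, 114, 44, 59, 61, 61, 59, 59, 62, 64, 61, 58, 60, 60, 56, 66, 166, 235, 228, 227, 228, 233, 236, 206]
now [0.6032 0.1231 0.2172] yaw -8.26 q [ 0.07  0.39  0.12  1.29 -0.    1.79] t 7.9 gap 0.0853 F [1.6 0.1 2.9]
total turn deg [79.7 -0.5 -0.4] dist 0.5026
[0.1, -0.58, 3.3, 5.32, -0.03, -0.03]
[0.1, -0.27, 3.34, 5.32, -0.03, -0.03]
[0.11, 0.04, 3.35, 5.32, -0.03, -0.03]
[0.11, 0.35, 3.33, 5.32, -0.03, -0.03]
[0.11, 0.65, 3.28, 5.32, -0.03, -0.03]
[0.11, 0.96, 3.21, 5.32, -0.03, -0.03]
[0.11, 1.25, 3.11, 5.32, -0.03, -0.03]
[0.11, 1.53, 2.98, 5.32, -0.03, -0.03]
[0.11, 1.8, 2.82, 5.32, -0.03, -0.03]
[0.12, 2.06, 2.64, 5.32, -0.03, -0.03]
[0.12, 2.29, 2.44, 5.32, -0.03, -0.03]
[0.12, 2.51, 2.22, 5.32, -0.03, -0.03]
[0.12, 2.7, 1.98, 5.32, -0.03, -0.03]
[0.12, 2.87, 1.72, 5.32, -0.03, -0.03]
[0.12, 3.02, 1.44, 5.32, -0.03, -0.03]
```

View pics/s5.png

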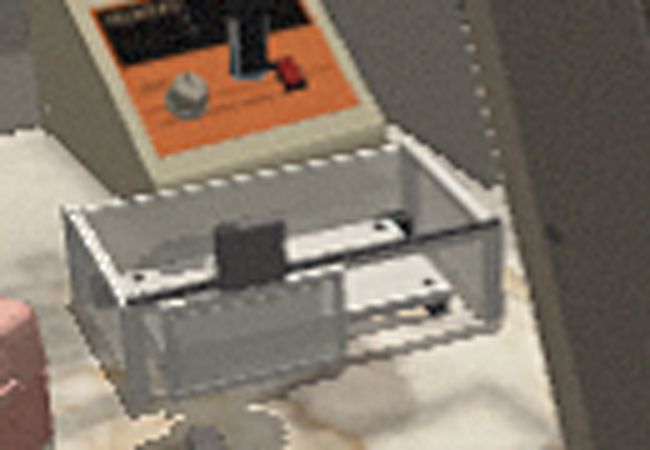

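Emit:
drive_tool --plan '[[[0,-0.6,3.3,5.3,0,0,1],[0,-0.25,3.35,5.3,0,0,1],[0,0.05,3.35,5.3,0,0,1],[0,0.35,3.35,5.3,0,0,1],[0,0.65,3.3,5.3,0,0,1]]]'

```text
clock: 8.32
tcp_pos: [0.5475, -0.0379, 0.2099]
orientation: [0.327, 0.627, 0.326, -0.627]
wrist_force: [0.5, 0.2, -0.3]
finger_gap: 0.0851
```

Emit:
drive_tool --plan '[[[0,0.95,3.2,5.3,0,0,1],[0,1.25,3.1,5.3,0,0,1],[0,1.55,3,5.3,0,0,1],[0,1.8,2.8,5.3,0,0,1],[0,2.05,2.65,5.3,0,0,1]]]'

```text
clock: 8.73
tcp_pos: [0.4954, -0.1973, 0.21]
orientation: [0.174, 0.686, 0.174, -0.685]
wrist_force: [0.3, -0.9, 0.3]
finger_gap: 0.0856
```

Emit:
drive_tool --plan '[[[0,2.3,2.45,5.3,0,0,1],[0,2.5,2.2,5.3,0,0,1],[0,2.7,2,5.3,0,0,1],[0,2.85,1.7,5.3,0,0,1],[0,3,1.45,5.3,0,0,1]]]'

```text
clock: 9.15
tcp_pos: [0.4434, -0.3561, 0.21]
orientation: [0.012, 0.707, 0.012, -0.707]
wrist_force: [1.2, 0.6, -0.2]
finger_gap: 0.0855
```

```bash
python3 - <<'E'
from h import *
plan(np.array([.446,-.354,.085]),-88,5)
snap("scene","s6",(200,100,360,220),5);snap("top","t6",(300,180,440,300),5)
E
```

```text
now [ 0.4434 -0.3561  0.21  ] yaw -88.03 q [-0.82  0.31 -0.02  1.25  0.    2.29] t 9.15 gap 0.0855 F [ 1.2  0.6 -0.2]
total turn deg [-0. -0. -0.] dist 0.125
[2.5, -0.04, -0.05, -0.01, -0.01, -0.01]
[2.5, -0.04, -0.05, -0.01, -0.01, -0.01]
[2.5, -0.04, -0.05, -0.01, -0.01, -0.01]
[2.5, -0.04, -0.05, -0.01, -0.01, -0.01]
[2.5, -0.04, -0.05, -0.01, -0.01, -0.01]
```

View pics/t6.png

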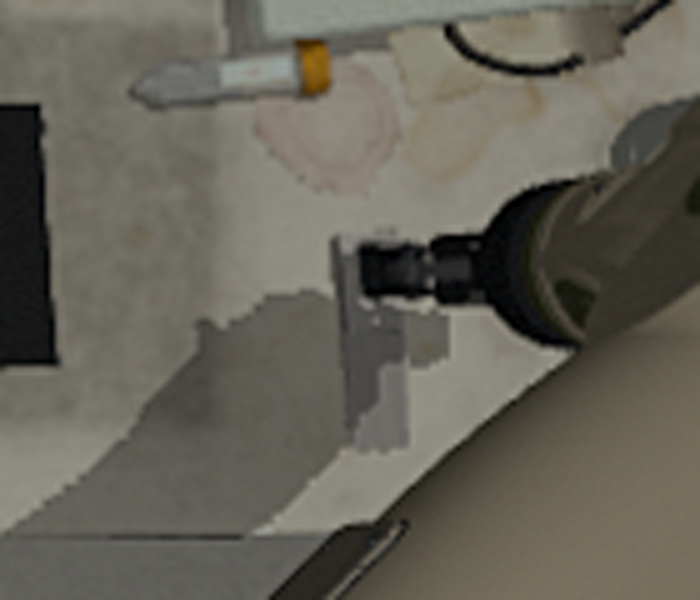

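View pics/s6_full.png

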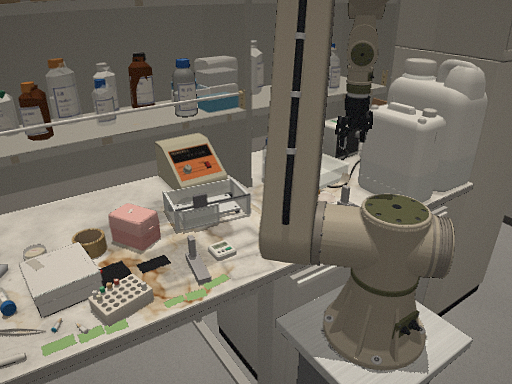

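```bash
python3 - <<'E'
from h import *
i=cv2.imread("pics/s6_full.png");cv2.imwrite("pics/s6c.png",cv2.resize(i[110:230,310:400],None,fx=6,fy=6,interpolation=cv2.INTER_CUBIC))
for dx in(-.013,.013):
  for dy in (-.008,.008): print(((proj("scene",[.4455+dx,-.354+dy,.075])-[310,110]+.5)*6).round())
E
```

```text
[246. 467.]
[226. 474.]
[213. 451.]
[192. 457.]
```

View pics/s6c.png

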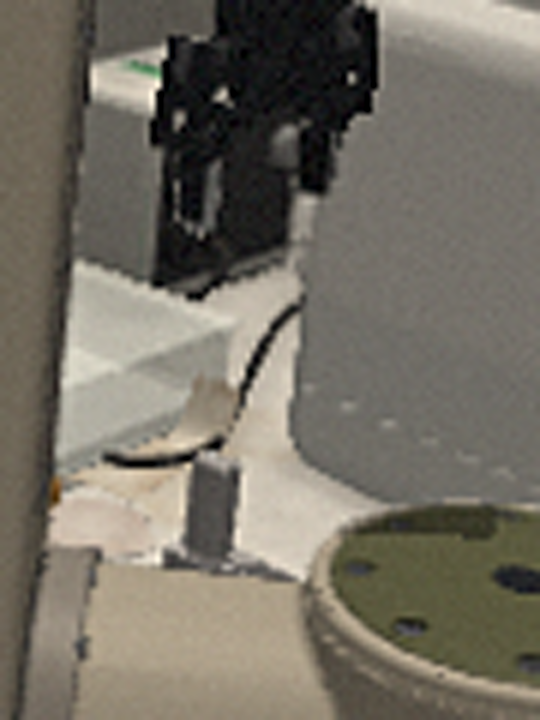

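Emit:
drive_tool --plan '[[[4,-0.1,-0.1,0,0,0,1],[4,-0.1,-0.1,0,0,0,1],[4,0,-0.05,0,0,0,1],[3.3,0,0,0,0,0,1],[2,0,0,0,0,0,1]]]'

```text
clock: 9.67
tcp_pos: [0.445, -0.3501, 0.0329]
orientation: [-0.013, -0.706, -0.016, 0.708]
wrist_force: [-1.2, 0.4, -0.1]
finger_gap: 0.0857
```

Emit:
drive_tool --plan '[[[0,0,0,0,0,0,0],[0,0,0,0,0,0,0],[0,0,0,0,0,0,0],[0,0,0,0,0,0,0],[0,0,0,0,0,0,0]]]' --squeeze 70

```text
clock: 10.08
tcp_pos: [0.4476, -0.3539, 0.0385]
orientation: [0.015, 0.708, 0.013, -0.706]
wrist_force: [-0.4, 0.7, -0.5]
finger_gap: 0.0257
```

Emit:
drive_tool --plan '[[[0,0,0,0,0,0,0],[0,0,0,0,0,0,0],[0,0,0,0,0,0,0],[0,0,0,0,0,0,0],[0,0,0,0,0,0,0]]]'

```text
clock: 10.5
tcp_pos: [0.4473, -0.3537, 0.0381]
orientation: [0.014, 0.708, 0.013, -0.706]
wrist_force: [0.1, 1.5, 6.9]
finger_gap: 0.0148
```

```bash
python3 - <<'E'
from h import *
s,p,R=pose();print(p,R.as_matrix().round(3),s["finger_gap"],s["wrist_force"])
snap("top","t7",(300,180,440,300),5)
T=s2w(-.20,-.058,.0);print(T)
plan(np.r_[T[:2],p[2]+.06],81.9,30)
E
```

```text
[ 0.4472853  -0.35366015  0.03809026] [[ 0.002  0.039 -0.999]
 [-0.002 -0.999 -0.039]
 [-1.     0.002 -0.002]] 0.014815795441239125 [0.11674212 1.53136434 6.88256562]
[0.47152217 0.02776472 0.        ]
now [ 0.4473 -0.3537  0.0381] yaw -87.79 q [-0.81  0.43 -0.28  0.86  0.    2.29] t 10.55 gap 0.0155 F [-0.3  1.1  6.9]
total turn deg [-169.7    0.2   -0.2] dist 0.3869
[-0.2, -1.27, -0.13, -5.66, 0.01, -0.01]
[-0.2, -1.25, -0.25, -5.66, 0.01, -0.01]
[-0.2, -1.22, -0.38, -5.66, 0.01, -0.01]
[-0.2, -1.17, -0.49, -5.66, 0.01, -0.01]
[-0.2, -1.12, -0.61, -5.66, 0.01, -0.01]
[-0.2, -1.05, -0.72, -5.66, 0.01, -0.01]
[-0.2, -0.98, -0.82, -5.66, 0.01, -0.01]
[-0.2, -0.89, -0.91, -5.66, 0.01, -0.01]
[-0.2, -0.8, -0.99, -5.66, 0.01, -0.01]
[-0.2, -0.7, -1.07, -5.66, 0.01, -0.01]
[-0.2, -0.59, -1.13, -5.66, 0.01, -0.01]
[-0.2, -0.48, -1.18, -5.66, 0.01, -0.01]
[-0.2, -0.36, -1.22, -5.66, 0.01, -0.01]
[-0.2, -0.23, -1.25, -5.66, 0.01, -0.01]
[-0.2, -0.11, -1.27, -5.66, 0.01, -0.01]
[-0.2, 0.02, -1.27, -5.66, 0.01, -0.01]
[-0.2, 0.14, -1.27, -5.66, 0.01, -0.01]
[-0.2, 0.27, -1.25, -5.66, 0.01, -0.01]
[-0.2, 0.39, -1.21, -5.66, 0.01, -0.01]
[-0.2, 0.5, -1.17, -5.66, 0.01, -0.01]
[-0.2, 0.62, -1.11, -5.66, 0.01, -0.01]
[-0.2, 0.72, -1.05, -5.66, 0.01, -0.01]
[-0.2, 0.82, -0.97, -5.66, 0.01, -0.01]
[-0.2, 0.92, -0.89, -5.66, 0.01, -0.01]
[-0.2, 1.0, -0.79, -5.66, 0.01, -0.01]
[-0.2, 1.07, -0.69, -5.66, 0.01, -0.01]
[-0.2, 1.13, -0.58, -5.66, 0.01, -0.01]
[-0.2, 1.19, -0.47, -5.66, 0.01, -0.01]
[-0.2, 1.23, -0.35, -5.66, 0.01, -0.01]
[-0.2, 1.25, -0.22, -5.66, 0.01, -0.01]
```

View pics/t7.png

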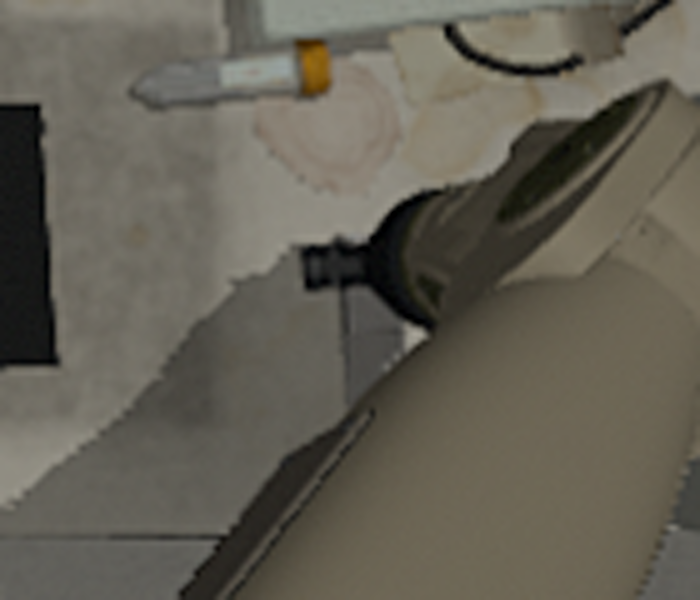

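Emit:
drive_tool --plan '[[[-0.5,0,0,0,0,0,0],[-1,0,0,0,0,0,0],[-1.5,0,0,0,0,0,0],[-1.5,0,0,0,0,0,0],[-1.5,0,0,0,0,0,0]]]'

```text
clock: 10.97
tcp_pos: [0.446, -0.3525, 0.0974]
orientation: [-0.013, -0.707, -0.014, 0.707]
wrist_force: [-0.0, -0.7, -1.2]
finger_gap: 0.0155
```

Emit:
drive_tool --plan '[[[0,-1.25,-0.15,-5,0,0,0],[0,-1.25,-0.25,-5.7,0,0,0],[0,-1.2,-0.4,-5.7,0,0,0],[0,-1.15,-0.5,-5.7,0,0,0],[0,-1.1,-0.6,-5.7,0,0,0]]]'

```text
clock: 11.38
tcp_pos: [0.4513, -0.2893, 0.0969]
orientation: [0.185, 0.683, 0.185, -0.683]
wrist_force: [0.2, 1.3, -1.8]
finger_gap: 0.0154
```

Emit:
drive_tool --plan '[[[0,-1.05,-0.7,-5.7,0,0,0],[0,-1,-0.8,-5.7,0,0,0],[0,-0.9,-0.9,-5.7,0,0,0],[0,-0.8,-1,-5.7,0,0,0],[0,-0.7,-1.05,-5.7,0,0,0]]]'

```text
clock: 11.8
tcp_pos: [0.4553, -0.2258, 0.0969]
orientation: [-0.347, -0.616, -0.347, 0.616]
wrist_force: [0.4, 0.3, -1.2]
finger_gap: 0.0152
```

Emit:
drive_tool --plan '[[[0,-0.6,-1.15,-5.7,0,0,0],[0,-0.5,-1.2,-5.7,0,0,0],[0,-0.35,-1.2,-5.7,0,0,0],[0,-0.25,-1.25,-5.7,0,0,0],[0,-0.1,-1.25,-5.7,0,0,0]]]'

```text
clock: 12.22
tcp_pos: [0.4593, -0.1622, 0.0969]
orientation: [-0.488, -0.512, -0.488, 0.512]
wrist_force: [0.5, 0.5, -0.7]
finger_gap: 0.0153
```

Emit:
drive_tool --plan '[[[0,0,-1.25,-5.7,0,0,0],[0,0.15,-1.25,-5.7,0,0,0],[0,0.25,-1.25,-5.7,0,0,0],[0,0.4,-1.2,-5.7,0,0,0],[0,0.5,-1.15,-5.7,0,0,0]]]'

```text
clock: 12.63
tcp_pos: [0.4633, -0.0993, 0.0969]
orientation: [0.599, 0.376, 0.599, -0.376]
wrist_force: [-0.3, -0.5, -1.7]
finger_gap: 0.0158
```

```bash
python3 - <<'E'
from h import *
T=s2w(-.215,-.058,.0)
plan(np.r_[T[:2],.095],81.9,10)
snap("scene","s8",(180,110,340,230),5)
E
```

```text
now [ 0.4633 -0.0993  0.0969] yaw 25.77 q [-0.38  0.21 -0.44  0.92 -0.    0.74] t 12.6333 gap 0.0158 F [-0.3 -0.5 -1.7]
total turn deg [-56.1   0.    0. ] dist 0.1294
[0.02, 0.5, -1.19, -5.61, 0.0, 0.0]
[0.02, 0.62, -1.14, -5.61, 0.0, 0.0]
[0.02, 0.72, -1.07, -5.61, 0.0, 0.0]
[0.02, 0.83, -1.0, -5.61, 0.0, 0.0]
[0.02, 0.92, -0.91, -5.61, 0.0, 0.0]
[0.02, 1.0, -0.82, -5.61, 0.0, 0.0]
[0.02, 1.08, -0.71, -5.61, 0.0, 0.0]
[0.02, 1.14, -0.6, -5.61, 0.0, 0.0]
[0.02, 1.2, -0.49, -5.61, 0.0, 0.0]
[0.02, 1.24, -0.37, -5.61, 0.0, 0.0]
```

View pics/s8.png

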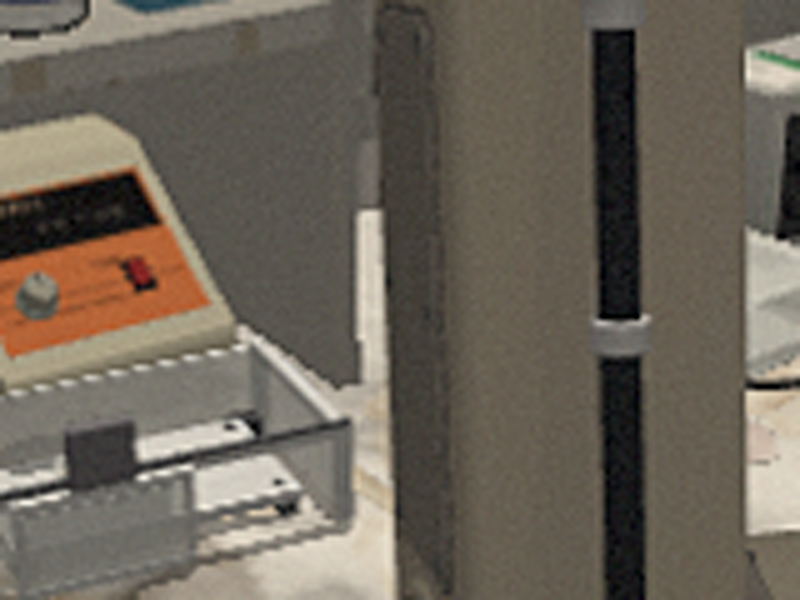

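Emit:
drive_tool --plan '[[[0,0.5,-1.2,-5.6,0,0,0],[0,0.6,-1.15,-5.6,0,0,0],[0,0.7,-1.05,-5.6,0,0,0],[0,0.85,-1,-5.6,0,0,0],[0,0.9,-0.9,-5.6,0,0,0]]]'

```text
clock: 13.1
tcp_pos: [0.4601, -0.0352, 0.0968]
orientation: [0.672, 0.22, 0.672, -0.22]
wrist_force: [0.2, 0.7, -1.2]
finger_gap: 0.0154
```

Emit:
drive_tool --plan '[[[0,1,-0.8,-5.6,0,0,0],[0,1.1,-0.7,-5.6,0,0,0],[0,1.15,-0.6,-5.6,0,0,0],[0,1.2,-0.5,-5.6,0,0,0],[0,1.25,-0.35,-5.6,0,0,0]]]'

```text
clock: 13.52
tcp_pos: [0.4578, 0.0295, 0.0968]
orientation: [0.705, 0.051, 0.705, -0.051]
wrist_force: [-0.5, 0.3, -1.7]
finger_gap: 0.0154
```

```bash
python3 - <<'E'
from h import *
T=s2w(-.215,-.058,.0)
plan(np.r_[T[:2],.038],81.9,5)
snap("scene","s9",(150,120,290,260),5)
snap("top","t9",(170,130,330,260),5)
E
```

```text
now [0.4578 0.0295 0.0968] yaw 81.69 q [-0.11  0.18 -0.48  0.91 -0.    0.03] t 13.5167 gap 0.0154 F [-0.5  0.3 -1.7]
total turn deg [-0.2  0.   0. ] dist 0.0588
[1.18, 0.0, -0.02, -0.04, 0.0, 0.0]
[1.18, 0.0, -0.02, -0.04, 0.0, 0.0]
[1.18, 0.0, -0.02, -0.04, 0.0, 0.0]
[1.18, 0.0, -0.02, -0.04, 0.0, 0.0]
[1.18, 0.0, -0.02, -0.04, 0.0, 0.0]
```

View pics/s9.png

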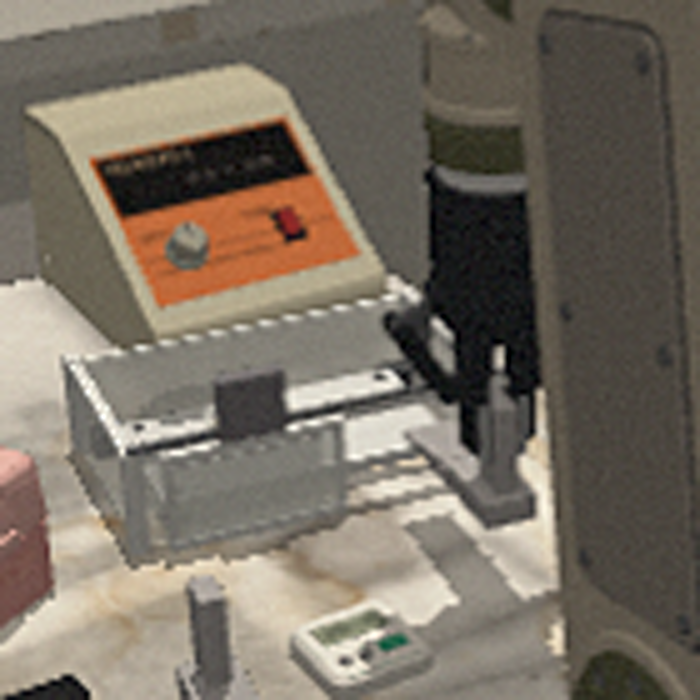

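View pics/t9.png

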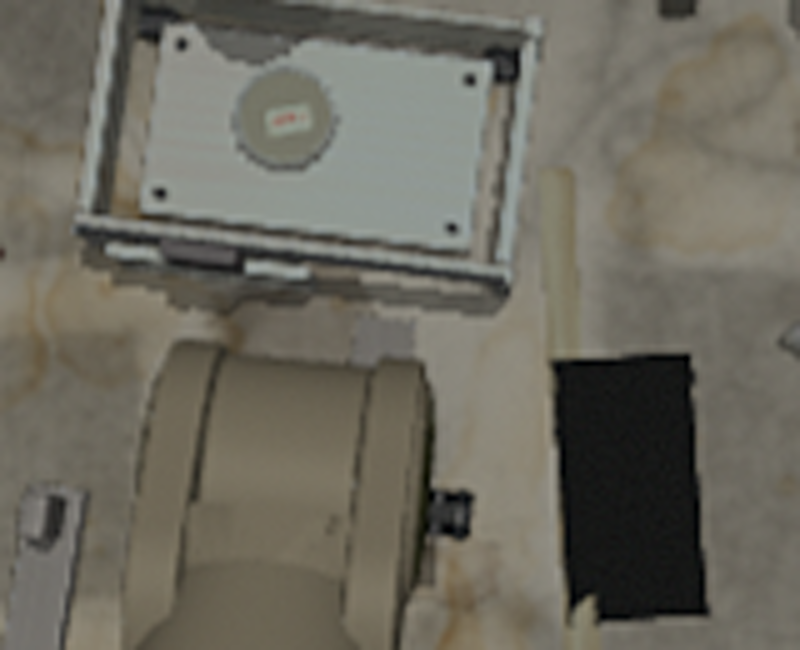

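Emit:
drive_tool --plan '[[[1.8,0,0,0,0,0,0],[1.6,0,0,0,0,0,0],[1.2,0,0,0,0,0,0],[0.8,0,0,0,0,0,0],[0.35,0,0,0,0,0,0]]]'

```text
clock: 14.03
tcp_pos: [0.4572, 0.0286, 0.038]
orientation: [0.704, 0.053, 0.706, -0.053]
wrist_force: [-9.7, -5.0, 41.8]
finger_gap: 0.0153
```

Emit:
drive_tool --plan '[[[0.1,0,0,0,0,0,0],[0.05,0,0,0,0,0,0],[0,0,0,0,0,0,0],[0,0,0,0,0,0,0],[0,0,0,0,0,0,0]]]'

```text
clock: 14.45
tcp_pos: [0.4579, 0.0288, 0.0381]
orientation: [0.705, 0.053, 0.705, -0.053]
wrist_force: [-4.1, -0.7, 7.3]
finger_gap: 0.0154
```

```bash
python3 - <<'E'
from h import *
T=s2w(-.114,-.058,.0)
plan(np.r_[T[:2],.038],81.9,10)
snap("scene","s10",(190,150,290,250),7)
snap("top","t10",(170,130,330,260),5)
s,p,R=pose();print(s["wrist_force"],s["ft_torque"])
E
```

```text
now [0.4579 0.0288 0.0381] yaw 81.43 q [-0.11  0.25 -0.56  0.76 -0.    0.04] t 14.45 gap 0.0154 F [-4.1 -0.7  7.3]
total turn deg [-0.5  0.   0. ] dist 0.0996
[0.0, 0.02, 1.0, -0.05, 0.0, 0.0]
[0.0, 0.02, 1.0, -0.05, 0.0, 0.0]
[0.0, 0.02, 1.0, -0.05, 0.0, 0.0]
[0.0, 0.01, 1.0, -0.05, 0.0, 0.0]
[0.0, 0.01, 1.0, -0.05, 0.0, 0.0]
[0.0, 0.01, 1.0, -0.05, 0.0, 0.0]
[0.0, 0.01, 1.0, -0.05, 0.0, 0.0]
[0.0, 0.01, 1.0, -0.05, 0.0, 0.0]
[0.0, 0.01, 1.0, -0.05, 0.0, 0.0]
[0.0, 0.01, 1.0, -0.05, 0.0, 0.0]
[-3.44325498 -1.69366977  5.67135974] [-0.0864945   0.9116744   0.01965303]
```

View pics/s10.png

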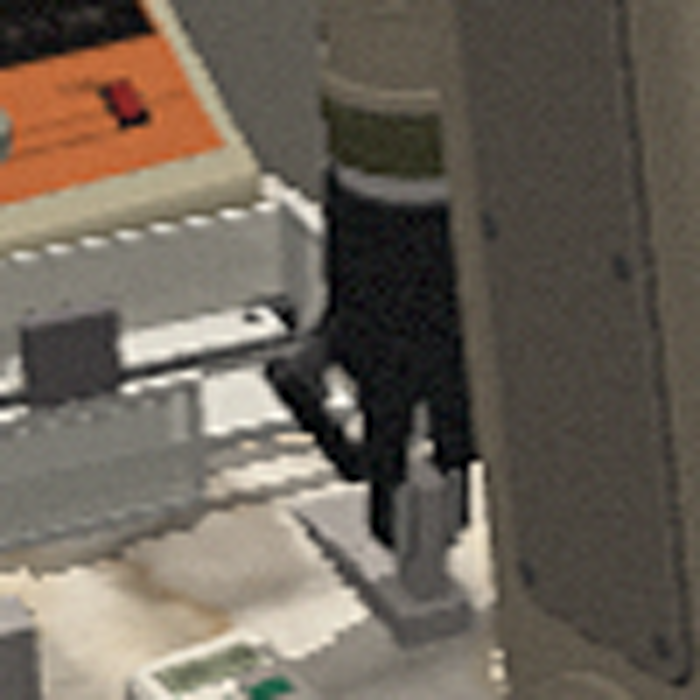

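View pics/t10.png

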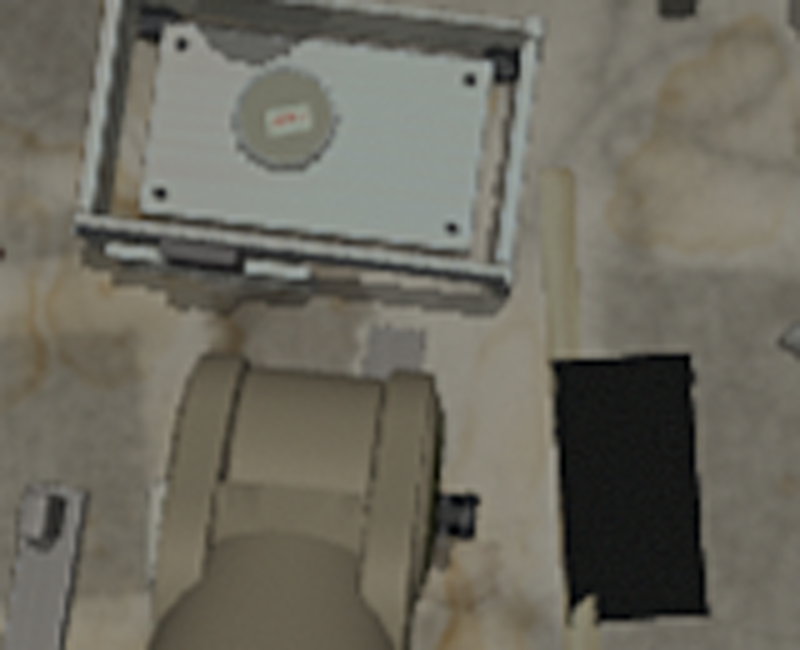

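```bash
python3 - <<'E'
from h import *
f=lambda x,y:((x+.5)/5-.5+170,(y+.5)/5-.5+130)
n=np.array([np.cos(SY),np.sin(SY),0]);ey=np.array([-np.sin(SY),np.cos(SY),0]);S=np.r_[S0,0]
def sf(P):P=P-S;return np.round([P@n,P@ey,P[2]+0],4)
for p in[(370,324),(427,330)]:print("tip",sf(onz("top",f(*p),.003)))
for p in[(140,212),(300,230),(400,241),(468,249)]:print("edge",sf(onz("top",f(*p),.019)))
s,p,R=pose();print("tcp",sf(p))
i=cv2.imread("pics/t10_full.png");cv2.imwrite("pics/t10c.png",cv2.resize(i[160:215,225:285],None,fx=10,fy=10,interpolation=cv2.INTER_CUBIC))
E
```

```text
tip [-0.1053 -0.045   0.003 ]
tip [-0.1047 -0.0796  0.003 ]
edge [-0.0568  0.0995  0.019 ]
edge [-0.0558  0.0028  0.019 ]
edge [-0.0551 -0.0575  0.019 ]
edge [-0.055  -0.0985  0.019 ]
tcp [-0.2136 -0.0589  0.0381]
```

View pics/t10c.png

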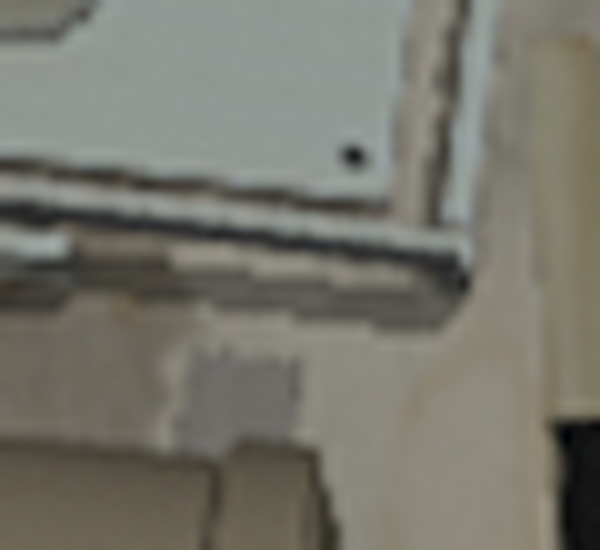

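Emit:
drive_tool --plan '[[[0,0,0.6,0,0,0,0],[0,0,1,0,0,0,0],[0,0,1.1,0,0,0,0],[0,0,1.2,0,0,0,0],[0,0,1.1,0,0,0,0]]]'

```text
clock: 14.97
tcp_pos: [0.5076, 0.0217, 0.0381]
orientation: [0.705, 0.053, 0.705, -0.053]
wrist_force: [-4.7, 0.9, 6.9]
finger_gap: 0.0152
```

Emit:
drive_tool --plan '[[[0,0,0.8,0,0,0,0],[0,0,0.6,0,0,0,0],[0,0,0.4,0,0,0,0],[0,0,0.3,0,0,0,0],[0,0,0.2,0,0,0,0]]]'

```text
clock: 15.38
tcp_pos: [0.5299, 0.0184, 0.0381]
orientation: [0.705, 0.053, 0.705, -0.053]
wrist_force: [-6.2, 0.3, 8.9]
finger_gap: 0.0151
```

```bash
python3 - <<'E'
from h import *
s,p,R=pose();n=np.array([np.cos(SY),np.sin(SY),0]);ey=np.array([-np.sin(SY),np.cos(SY),0]);d=p-np.r_[S0,0]
print(d@n,d@ey,p,yaw(R),s["wrist_force"],s["ft_torque"])
snap("scene","s11",(190,140,290,240),7)
E
```

```text
-0.14090916703458792 -0.05903354862896759 [0.5298776  0.01841385 0.03811047] 81.46527049871972 [-6.2360285   0.32564534  8.90073   ] [ 0.35027289  1.18815558 -0.01139919]
```

View pics/s11.png

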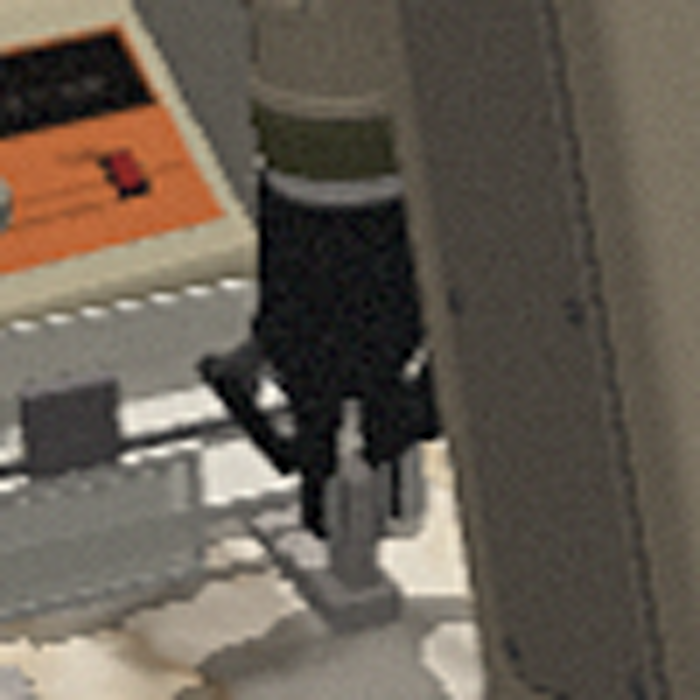

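Emit:
drive_tool --plan '[[[0,0,0.1,0,0,0,0],[0,0,0.1,0,0,0,0],[0,0,0.1,0,0,0,0],[0,0,0.1,0,0,0,0],[0,0,0.1,0,0,0,0]]]'

```text
clock: 15.85
tcp_pos: [0.5345, 0.0177, 0.0381]
orientation: [0.705, 0.053, 0.705, -0.053]
wrist_force: [-5.3, 1.2, 7.9]
finger_gap: 0.0149
```

Emit:
drive_tool --plan '[[[0,0,0.1,0,0,0,0],[0,0,0.1,0,0,0,0],[0,0,0.1,0,0,0,0],[0,0,0.1,0,0,0,0],[0,0,0.1,0,0,0,0]]]'

```text
clock: 16.27
tcp_pos: [0.5372, 0.0173, 0.0381]
orientation: [0.704, 0.053, 0.707, -0.052]
wrist_force: [-12.2, 0.9, 15.2]
finger_gap: 0.0151
```

Emit:
drive_tool --plan '[[[0,0,0.1,0,0,0,0],[0,0,0.1,0,0,0,0],[0,0,0.1,0,0,0,0],[0,0,0.1,0,0,0,0],[0,0,0.1,0,0,0,0]]]'

```text
clock: 16.68
tcp_pos: [0.5421, 0.0166, 0.0381]
orientation: [0.704, 0.053, 0.707, -0.052]
wrist_force: [-11.1, 0.8, 13.5]
finger_gap: 0.0155
```

Emit:
drive_tool --plan '[[[0,0,0.1,0,0,0,0],[0,0,0.1,0,0,0,0],[0,0,0.1,0,0,0,0],[0,0,0.1,0,0,0,0],[0,0,0.1,0,0,0,0]]]'

```text
clock: 17.1
tcp_pos: [0.5471, 0.0159, 0.0381]
orientation: [0.704, 0.053, 0.707, -0.052]
wrist_force: [-11.4, 0.8, 12.7]
finger_gap: 0.015
```

```bash
cat >> h.py <<'E'
def rep():
    s,p,R=pose();n=np.array([np.cos(SY),np.sin(SY),0]);ey=np.array([-np.sin(SY),np.cos(SY),0]);d=p-np.r_[S0,0]
    print("shield x,y",(d@n).round(4),(d@ey).round(4),p.round(4),round(yaw(R),2),s["wrist_force"].round(1),s["ft_torque"].round(2),s["clock"],s["finger_gap"])
E
python3 -c "
from h import *
rep()"
```

```text
shield x,y -0.1235 -0.0591 [0.5471 0.0159 0.0381] 81.47 [-11.4   0.8  12.7] [0.39 1.97 0.03] 17.1 0.014988847968782172
```

Emit:
drive_tool --plan '[[[0,0,0.15,0,0,0,0],[0,0,0.15,0,0,0,0],[0,0,0.15,0,0,0,0],[0,0,0.15,0,0,0,0],[0,0,0.15,0,0,0,0]]]'

```text
clock: 17.52
tcp_pos: [0.5546, 0.0147, 0.0381]
orientation: [0.704, 0.053, 0.707, -0.052]
wrist_force: [-11.3, 1.5, 12.4]
finger_gap: 0.0154
```

```bash
python3 - <<'E'
from h import *
rep()
snap("scene","s12",(150,150,280,250),6)
snap("top","t12",(180,120,300,215),6)
rep()
E
```

```text
shield x,y -0.1159 -0.0592 [0.5546 0.0147 0.0381] 81.47 [-11.3   1.5  12.4] [ 0.37  1.89 -0.02] 17.5167 0.015357603414729328
shield x,y -0.1154 -0.0592 [0.5551 0.0147 0.0381] 81.47 [-9.5  0.8 12.1] [0.31 1.7  0.03] 17.6167 0.01516018447114105
```

View pics/s12.png

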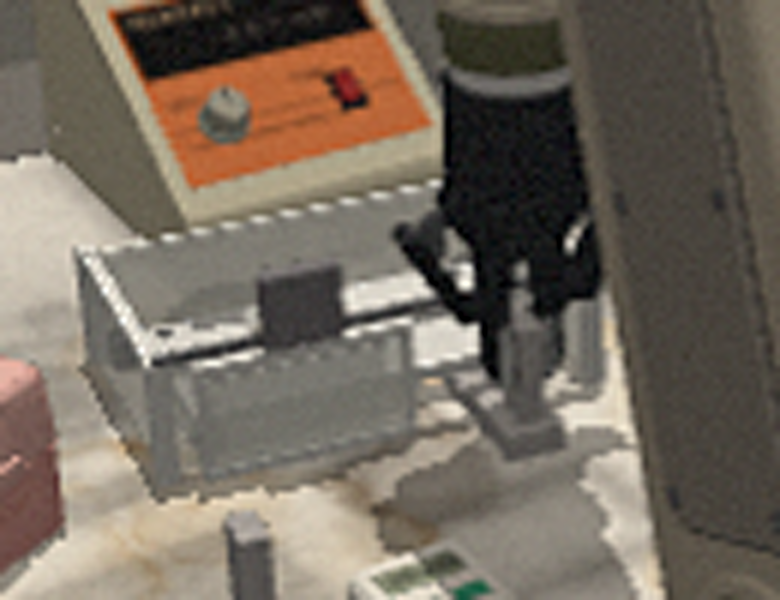

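View pics/t12.png

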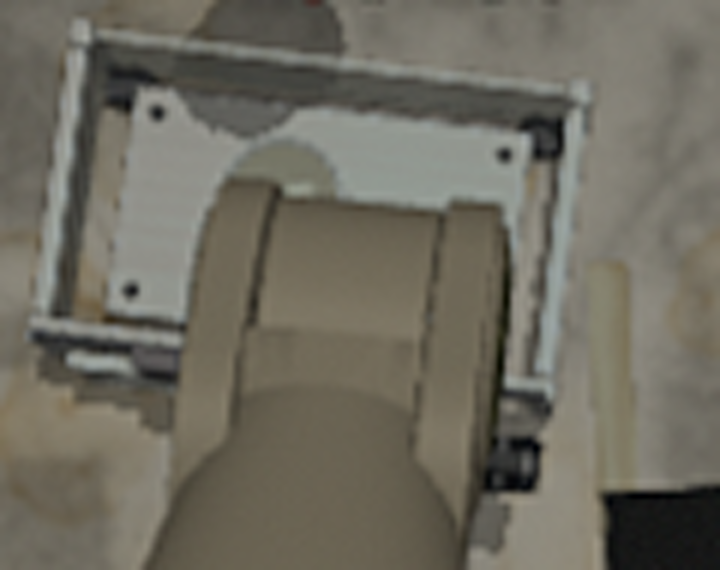

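```bash
python3 - <<'E'
from h import *
for n in("s5_full","s9_full","s12_full"):
    g=cv2.cvtColor(cv2.imread(f"pics/{n}.png"),cv2.COLOR_BGR2GRAY)
    print(n);[print(r,g[r,178:196].tolist()) for r in range(206,226)]
# predicted dot locations, levels
for t in(0,.035):
    y,x=.09,-.045
    print(proj("scene",s2w(x,y,.019+(0.06-x)*t)))
E
```

```text
s5_full
206 [201, 217, 212, 211, 222, 222, 226, 232, 224, 183, 152, 140, 93, 75, 49, 56, 55, 64]
207 [221, 226, 227, 219, 171, 162, 161, 128, 89, 71, 51, 43, 21, 50, 69, 62, 50, 54]
208 [142, 162, 152, 109, 90, 72, 47, 28, 36, 69, 66, 82, 116, 128, 128, 127, 90, 87]
209 [80, 63, 49, 30, 50, 59, 76, 85, 89, 123, 139, 148, 154, 154, 131, 118, 103, 109]
210 [73, 63, 78, 121, 177, 186, 241, 250, 233, 131, 125, 106, 117, 117, 108, 106, 110, 109]
211 [102, 106, 105, 117, 163, 164, 134, 131, 130, 109, 110, 105, 108, 110, 128, 144, 111, 109]
212 [109, 123, 120, 122, 117, 106, 107, 100, 111, 118, 136, 124, 104, 110, 126, 130, 123, 121]
213 [124, 147, 144, 138, 116, 114, 128, 108, 107, 114, 124, 123, 120, 120, 122, 120, 123, 121]
214 [113, 146, 141, 141, 123, 107, 112, 121, 123, 122, 122, 124, 122, 120, 121, 120, 122, 119]
215 [105, 124, 145, 138, 116, 108, 114, 125, 125, 120, 125, 123, 118, 124, 122, 123, 122, 121]
216 [108, 115, 140, 143, 128, 104, 114, 126, 122, 123, 120, 120, 122, 124, 122, 123, 126, 120]
217 [109, 110, 114, 152, 131, 108, 111, 115, 117, 123, 124, 125, 122, 123, 121, 124, 
[... 3860 characters left out ...]
6, 114, 121, 102, 107, 107, 111, 113, 108, 108, 109, 107, 107, 114, 109, 110]
220 [103, 112, 120, 116, 107, 105, 103, 104, 107, 110, 109, 114, 111, 115, 114, 117, 110, 112]
221 [102, 122, 118, 116, 106, 109, 105, 101, 107, 108, 113, 111, 110, 109, 115, 111, 111, 110]
222 [100, 123, 143, 114, 104, 98, 105, 108, 107, 105, 112, 110, 111, 112, 109, 112, 110, 114]
223 [104, 125, 128, 109, 94, 96, 105, 105, 104, 107, 111, 111, 110, 111, 108, 111, 108, 111]
224 [103, 111, 136, 130, 109, 103, 104, 104, 105, 105, 113, 108, 109, 113, 117, 120, 118, 118]
225 [103, 110, 128, 125, 122, 102, 102, 106, 107, 109, 114, 118, 116, 113, 113, 106, 120, 118]
[184.35786692 218.25826828]
[184.26038677 217.26355614]
```

```bash
python3 - <<'E'
from h import *
for n in("s5_full","s9_full","s12_full"):
    g=cv2.cvtColor(cv2.imread(f"pics/{n}.png"),cv2.COLOR_BGR2GRAY).astype(int)
    print(n);[print(r,g[r,220:230].tolist()) for r in range(204,218)]
    def half(c,lo,hi,th):
        for r in range(lo,hi):
            if g[r,c]>=th>g[r+1,c]: return round(r+(g[r,c]-th)/(g[r,c]-g[r+1,c]),2)
    print([half(c,205,215,175) for c in range(220,230)])
for t in(0,.035):
    for z in (.009,.019): print(t,z,[proj("scene",s2w(-.055,y,z+.115*t)).round(2).tolist() for y in(-.01,-.03)])
E
```

```text
s5_full
204 [218, 218, 219, 223, 222, 219, 219, 219, 217, 216]
205 [227, 221, 220, 218, 216, 216, 214, 214, 213, 210]
206 [222, 215, 213, 214, 215, 215, 214, 213, 216, 215]
207 [222, 216, 212, 214, 214, 215, 218, 216, 219, 214]
208 [223, 215, 216, 219, 222, 217, 215, 215, 220, 218]
209 [222, 218, 215, 216, 218, 217, 216, 218, 230, 238]
210 [226, 216, 221, 224, 231, 237, 218, 167, 129, 130]
211 [239, 240, 206, 149, 126, 132, 127, 108, 99, 91]
212 [135, 138, 124, 100, 93, 89, 95, 100, 104, 158]
213 [95, 91, 101, 105, 151, 189, 166, 126, 122, 130]
214 [108, 123, 132, 134, 142, 149, 140, 138, 125, 126]
215 [139, 137, 141, 140, 137, 136, 131, 127, 128, 169]
216 [136, 126, 130, 129, 128, 171, 222, 220, 220, 224]
217 [105, 145, 193, 204, 210, 220, 227, 226, 225, 224]
[np.float64(211.62), np.float64(211.64), np.float64(211.38), np.float64(210.65), np.float64(210.53), np.float64(210.59), np.float64(210.47), np.float64(209.84), np.float64(209.54), np.float64(209.58)]
s9_full
204 [223, 220, 220, 223, 224, 220, 221, 218, 219, 216]
205 [228, 223, 220, 221, 221, 219, 215, 218, 213, 219]
206 [223, 
[... 1281 characters left out ...]
09]
212 [93, 91, 95, 96, 98, 117, 151, 164, 161, 164]
213 [139, 185, 184, 152, 84, 87, 134, 173, 171, 168]
214 [130, 144, 146, 142, 107, 83, 130, 143, 110, 109]
215 [134, 132, 132, 140, 123, 80, 85, 89, 95, 99]
216 [131, 126, 127, 126, 131, 116, 79, 72, 76, 123]
217 [101, 143, 190, 201, 212, 215, 182, 82, 70, 87]
[np.float64(210.55), np.float64(210.63), np.float64(210.36), np.float64(209.6), np.float64(209.51), np.float64(209.55), np.float64(209.45), np.float64(208.64), np.float64(208.6), np.float64(208.26)]
0 0.009 [[214.99, 215.61], [220.7, 214.29]]
0 0.019 [[214.84, 212.96], [220.57, 211.65]]
0.035 0.009 [[214.93, 214.55], [220.65, 213.23]]
0.035 0.019 [[214.78, 211.88], [220.52, 210.58]]
```

Emit:
drive_tool --plan '[[[0,0,0,0,0,0,0],[0,0,0,0,0,0,0],[0,0,0,0,0,0,0],[0,0,0,0,0,0,0],[0,0,0,0,0,0,0]]]'

```text
clock: 18.03
tcp_pos: [0.5551, 0.0146, 0.0381]
orientation: [0.704, 0.053, 0.706, -0.052]
wrist_force: [-9.6, 0.9, 11.6]
finger_gap: 0.0153
```

Emit:
drive_tool --plan '[[[0,0,0,0,0,0,0],[0,0,0,0,0,0,0],[0,0,0,0,0,0,0],[0,0,0,0,0,0,0],[0,0,0,0,0,0,0]]]'

```text
clock: 18.45
tcp_pos: [0.5551, 0.0147, 0.0381]
orientation: [0.704, 0.053, 0.706, -0.052]
wrist_force: [-9.9, 0.4, 11.8]
finger_gap: 0.0154
```

```bash
python3 - <<'E'
from h import *
rep()
snap("scene","s13",(150,150,280,250),6)
g=cv2.cvtColor(cv2.imread("pics/s13_full.png"),cv2.COLOR_BGR2GRAY).astype(int)
def half(c,lo,hi,th):
    for r in range(lo,hi):
        if g[r,c]>=th>g[r+1,c]: return round(float(r+(g[r,c]-th)/(g[r,c]-g[r+1,c])),2)
print([half(c,205,215,175) for c in range(220,230)])
rep()
E
```

```text
shield x,y -0.1154 -0.0592 [0.5551 0.0147 0.0381] 81.47 [-9.9  0.4 11.8] [0.34 1.64 0.07] 18.45 0.015407355039868955
[210.58, 210.5, 210.09, 209.56, 209.49, 209.6, 209.42, 208.61, 208.58, 208.27]
shield x,y -0.1154 -0.0592 [0.5551 0.0147 0.0381] 81.47 [-10.2   1.2  12.5] [ 0.39  1.7  -0.02] 18.5 0.01527801064792404
```

View pics/s13.png

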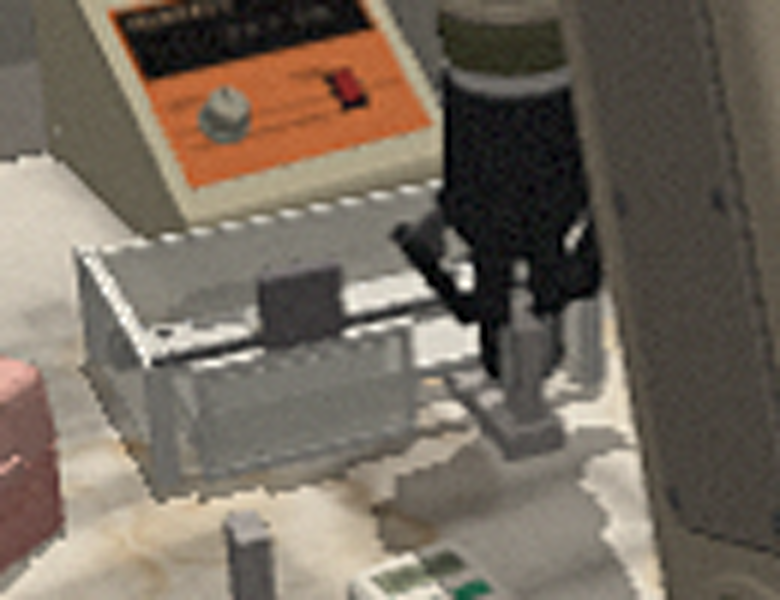

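```bash
python3 -c "
from workcell import env
print(env.hand_in())"
```

```text
the job is handed in; nothing more can be done
None
```

The door is open, and the wedge, still gripped, holds the plate's front edge about 4 mm off its rests. I handed the job in at about 18.5 s; no verdict was reported.

**What I did:**
- **Door:** I slid it to its end stop by the tab. When I backed off before letting go, it came back about 5 mm. I gripped it again, pushed it back to the stop (30 N of resistance) and released it there.
- **Wedge:** I gripped the tapered block by its post and lifted it about 60 mm. I turned it about 170° so the thin end faced the doorway, set it down on the bench and pushed it straight in under the plate.

**Last checks:**
- **Lift:** The plate's front edge rose about 1.05 px in the scene camera, which is about 3.9 mm. The push force jumped when the wedge first met the plate, and the wedge went in about 20 mm beyond that, which also gives about 4 mm.
- **Rest and grip:** Over the last second the tool position held to within 0.1 mm. The fingers were closed on the post at 15.3 mm with 70 N commanded, and the wrist force was about 16 N. The wedge looks flat on the bench.
- **Surroundings:** The last pictures show the timer, spacer and tip box in place. I did not recheck the conical tube after the carry. The dish is half hidden by the arm, but the visible part looks unmoved.

**Disagreement:** From the pictures the door had opened about 100 mm, against 105 mm at full travel. The firm stop suggests it is fully open, and the gap is probably camera error. Both figures are above the 95 mm needed for the first step and the 90 mm needed at the end.

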